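# Hold a sprayed test paddle in the UV curing box

### The job

Slide the shutter on the curing box by its yellow tab all the way open to the stop, then take the orange-brown test paddle out of the drying rack by its wooden handle and lower it through the slot until the black line round its blade is level with the slot's mouth. Finish while still holding it there, upright and still, so that it hangs from the gripper in the box and rests on nothing; leave the other paddles and everything else on the bench alone.

Things in the scene. Friction and masses are not known exactly. Their poses are not given: they have to be found in the camera images.
- paddle: the ORANGE-BROWN test paddle, loose, 60 to 110 g, upright in one of the rack's pockets. Blade 10 mm thick (x), 44 mm wide (y), 110 mm long (z): lower 71 mm orange-brown, then a 3 mm black line, then grey. Above it a light wooden handle block 20 mm (x) x 54 mm (y) x 45 mm tall, its top painted orange-brown; pinch it from above across the 20 mm. Origin at the centre of the blade's lower end, z up
- paddle_line (a point): point in the middle of the orange-brown paddle at its black line, 73 mm above the blade's lower end; axes as the paddle
- paddle_grip (a point): centre of the orange-brown paddle's handle block, 132.5 mm above the blade's lower end; axes as the paddle
- rack: fixed drying rack, a brown wooden block 70 mm (x) x 224 mm (y) x 50 mm tall with three pockets in a row along its y, 72 mm apart, each 14 x 48 mm and 42 mm deep (pocket floor 8 mm above the table); the wide side of every paddle lies along the row. Any paddle may be in any pocket. Origin at the centre of its underside
- paddle_blue: a second kind of test paddle, same shape and size as paddle but sprayed blue, handle top included; a bystander standing in another pocket of the rack; origin at the centre of the blade's lower end, z up
- paddle_cream: a second kind of test paddle, same shape and size as paddle but sprayed cream, handle top included; a bystander standing in another pocket of the rack; origin at the centre of the blade's lower end, z up
- cure_box: fixed UV curing box, 180 mm (x) x 240 mm (y) x 130 mm tall, grey with amber windows and a white top plate 8 mm thick; hollow, inner floor 12 mm above the table. Two aluminium guides 8 mm high run along y on the top, 37 to 45 mm either side of the middle, with a red stop bar across their +y end. Origin at the centre of its underside
- slot (a point): centre of the slot's mouth, in the upper face of the box's top plate (130 mm above the table), at y = -55 mm in the box's frame. The slot is 12 mm (x) x 46 mm (y), 2 mm more than the blade each way, with a 3 mm bevel; it goes straight down through the plate into the hollow box. Axes as the box
- shutter (a joint): travel of the shutter in m, along the box's +y: 0 = closed, centred over the slot; 0.085 = fully open, at the stop. It starts closed or ajar, slides with about 1.5 N of friction and stays where it is left. The shutter is a dark steel plate 70 mm (x) x 80 mm (y) x 4 mm on the box's top between the guides, with an upright yellow tab in its middle
- shutter_tab (a point): point on the shutter's yellow tab where to pinch it, 30 mm above the box's top. The tab is 12 mm thick (y, the direction of travel) x 36 mm wide (x), and reaches from 5 to 40 mm above the box's top
- paint_jar: bystander: closed jar of orange-brown paint, 70 mm across, 100 mm tall; origin at the centre of its underside
- mix_cup: bystander: white mixing cup, 74 mm across, 85 mm tall; origin at the centre of its underside
- hardener_can: bystander: blue can, 60 mm across, 120 mm tall; origin at the centre of its underside
- tape_roll: bystander: yellow roll of tape lying flat, 100 mm across, 25 mm high; origin at the centre of its underside
- sanding_block: bystander: cork sanding block 65 x 110 x 30 mm; origin at the centre of its underside
Mind the look-alikes: they are no part of the job. Leave any green or turquoise look-alike of the paddle alone.

How it is judged:
On the way, in this order (a step that is already met when the one before it is completed fails the run):
1. the shutter is slid fully open to its stop (value of joint shutter above 0.078 m), for 0.2 s.
2. the orange-brown paddle is lifted clear of the rack (height (world z) of paddle above 0.055 m and contact force between the fingers and paddle above 1 N), for 0.1 s.
At the end, for the whole second after the job is handed in: The shutter is still open (within 7 mm of its stop), the paddle's black line is within 10 mm of the centre of the slot's mouth, the paddle is within 7 degrees of upright, still (under 20 mm/s), gripped between the fingers and not jammed against the box (under 12 N) (value of joint shutter above 0.078 m and distance between paddle_line and slot below 0.01 m and angle between paddle's own z axis and vertical below 0.12 rad and contact force between the fingers and paddle above 2 N and contact force between paddle and cure_box below 12 N and linear speed of paddle below 0.02 m/s); the arm keeps its last pose, push and grip.
It fails at once if the blue or the cream paddle is moved more than 20 mm (distance of any of paddle_blue, paddle_cream from where it was at the start of the episode above 0.02 m).
It fails at once if the jar, cup, can, tape roll or sanding block is moved more than 30 mm (distance of any of paint_jar, mix_cup, hardener_can, tape_roll, sanding_block from where it was at the start of the episode above 0.03 m).
It fails at once if the jar, cup or can is knocked over (angle between any of paint_jar, mix_cup, hardener_can's own z axis and vertical above 0.5 rad).
It also fails if it takes over 72 s, if anything falls off the work surface, if the arm or the gripper's body presses on something with over 40 N, if the wrist force passes 120 N, or if a joint passes its speed limit or range.

### The arm

A 6-joint arm with a two-finger parallel gripper is mounted at the origin on the work surface. World frame = base frame: x ahead of the robot, y to its left, z up, the work surface at z = 0. Lengths are in m, angles in rad, forces in N, time in s.
With the tool pointing down it reaches from about 0.375 to 0.9 m from the base axis. Payload 3.1 kg.
Tool frame: the origin (TCP) lies on the centre line of the jaws, within the pads' length; the fingertips stand 14 mm ahead of it and the grasp point (between the pads) lies 5 mm behind it; z points along the fingers, y is the line along which they close (so a half turn about z gives the same grasp; the last joint's range is limited). The gripper opens to 87 mm and grips with 3 to 60 N. Pads are 19 mm wide; open, the fingers measure 117 mm over their backs; the gripper's body (75 mm by 190 mm) begins 51 mm behind the grasp point.
Start: joints at [1.016, 0.527, 1.433, -0, 1.181, -0.178], TCP at [0.229, 0.581, 0.237] pointing down, gripper open.
Joint ranges: [-3.08, 3.08], [-0.75, 2.2], [0.22, 2.44], [-1.43, 4.57], [0, 2.65], [-2.85, 2.85]. Speed limits (rad/s): [2.79, 2.79, 3.14, 3.14, 3.14, 3.14].

### API

Orientations are given as a unit quaternion [x, y, z, w].
In Python, from rig import robot gives the robot as it stands.
- The arm moves only by the tool move_arm, never from a script. Its argument "commands" is a list of rows, each an object with "hand": the finger opening in cm, from 0 to 8.7; "travel": the shift along the tool's x, y, z in cm, a list of three; "twist": the turn, a rotation vector about the tool's x, y, z in degrees, a list of three. In form: [{"hand": hand, "travel": [dx, dy, dz], "twist": [wx, wy, wz]}, ...]. A call has 1 to 5 rows; each row shifts and turns the commanded pose from where the row before left it, along the tool's axes as they then stand; what a row does not reach is not made up. A row lasts 1/12 s, in which the tool goes at most 41.7 mm and 7.16 degrees, less where a joint would pass 70% of its speed; a pose out of reach is approached as far as the arm can. A call is refused whole if a number of a shift passes 4.17 or a number of a turn 7.16, either way. A call with a gripper value outside its range is refused whole. The fingers move at their own pace and stop on an object; "force" is the grip in N (left out, the last holds). Time passes only in rows, so rows that do not move let the fingers close. It gives the time, the measured TCP pose, the force, the opening and the grip force at its end, in the units of the state.
- robot.get_obs(): the state, without advancing time (a new reading comes with each control period).
- robot.camera(name): name is "scene" or "top"; returns a dict with "frame" (384x512x3 uint8, red, green, blue), "fov_y" (degrees; the focal length in pixels is half the picture's height over the tangent of half this angle, whatever the lens; pixels are square), "cx", "cy" (the principal point, pixels), "extrinsics" (4x4, takes a point from camera to world coordinates). Camera axes: x right, y down, z forward; pixel columns grow to the right and rows downward; lengths in m; the calibration is good to about 2 mm. A picture is of the moment at which its call begins. There is no depth.
- robot.hand_in(): hands the job in; it is judged then, once.
The state is a dict: "time": time; "q": joint angles; "joint_velocities": joint speeds; "joint_torque": joint torques, N m; "position": TCP position; "tool_rot": TCP orientation; "ft_force": force on the tool from outside, world axes, zero at the start; "moment": the same for the moment, N m; "grip_width": finger opening in m; "grip_force": force on a finger pad.
Only numpy, scipy, OpenCV 4.12 (cv2) and the standard library are available. Lean on these libraries where they do the work, as an engineer would, in place of code of your own. Each camera call takes 0.05 s, during which the arm holds its last target. There are 200 camera calls.

## Working session

There is one attempt and no reset: what is moved stays moved. The work goes in short steps, Python scripts to look and compute and a tool call to move; the robot and the scene stay as the last step left them, time stands still between calls to the robot, and variables do not carry over. Pictures are saved under pics/ and viewed, at most 10 in all, crops included, and the job is handed in when it is done.

Besides the shell and the picture viewer there is one more tool, called after "Request:" as name(argument=value, ...), one argument or row to a line, values as JSON. move_arm: Moves the arm, as the interface text tells. Its arguments: {"type":"object","properties":{"commands":{"type":"array"},"force":{"type":"number"}},"required":["commands"]}

```bash
mkdir -p pics; ls; python3 - <<'E'
from rig import robot
import cv2,numpy as np,pickle
d={}
for n in("scene","top"):
    c=robot.camera(n); d[n]=c
    cv2.imwrite(f"pics/{n}0.png",c["frame"][:,:,::-1])
    print(n,c["fov_y"],c["cx"],c["cy"],np.round(c["extrinsics"],4).tolist(),[k for k in c])
pickle.dump(d,open("cam0.pkl","wb"))
o=robot.get_obs();print(o)
E
```

```text
pics
scene 52.42279130238397 253.1876391093038 200.55584992605787 [[-0.8314, 0.431, -0.3506, 1.0839], [0.5556, 0.6546, -0.5126, 0.7652], [0.0086, -0.621, -0.7837, 1.3191], [0.0, 0.0, 0.0, 1.0]] ['frame', 'fov_y', 'cx', 'cy', 'extrinsics']
top 47.477535209006476 253.42033613439145 190.68404867410936 [[-0.0189, -0.9912, 0.1312, 0.3652], [-0.9997, 0.0209, 0.0138, 0.0032], [-0.0164, -0.1309, -0.9913, 1.6604], [0.0, 0.0, 0.0, 1.0]] ['frame', 'fov_y', 'cx', 'cy', 'extrinsics']
{'time': 0.1, 'q': array([ 1.01647511e+00,  5.28389899e-01,  1.43381509e+00, -2.55268280e-06,
        1.18140163e+00, -1.78494382e-01]), 'joint_velocities': array([-0.00168039, -0.00178118, -0.00352875,  0.00058537,  0.00100389,
       -0.00065835]), 'joint_torque': array([-5.21892543e-04, -4.40985382e+01, -1.77151698e+01,  6.33765967e-02,
        5.34218398e-02, -7.93031654e-05]), 'position': array([0.22902034, 0.58082306, 0.23564619]), 'tool_rot': array([ 1.86808880e-01,  9.82395760e-01, -9.40562100e-04, -3.59663587e-04]), 'ft_force': array([-0.4089997 ,  0.3181059 ,  0.02775357]), 'moment': array([ 0.00417961, -0.00014862,  0.02445931]), 'grip_force': 0.0, 'grip_width': 0.08662486744624623}
```

View pics/top0.png

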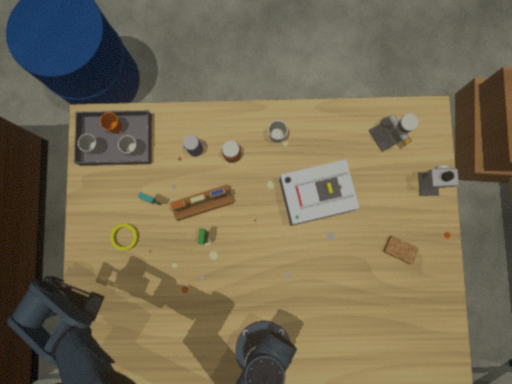

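View pics/scene0.png

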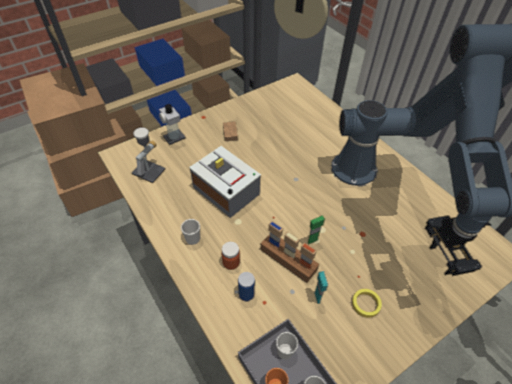

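The top view shows the box at about (319,191). The rack is at (203,202) with orange, cream and blue handles at about (179,205), (197,198) and (217,192). The green and turquoise look-alikes stand free at (203,236) and (147,198). I'll zoom in on both.

```bash
python3 - <<'E'
import pickle,cv2,numpy as np
d=pickle.load(open("cam0.pkl","rb"))
f=d["top"]["frame"][:,:,::-1]
a=f[175:227,160:246];b=f[150:230,270:370]
a=cv2.resize(a,None,fx=8,fy=8,interpolation=cv2.INTER_CUBIC)[:416,:688]
b=cv2.resize(b,None,fx=7,fy=7,interpolation=cv2.INTER_CUBIC)
cv2.imwrite("pics/rack1.png",a);cv2.imwrite("pics/box1.png",b)
E
```

```text
(no output)
```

View pics/rack1.png

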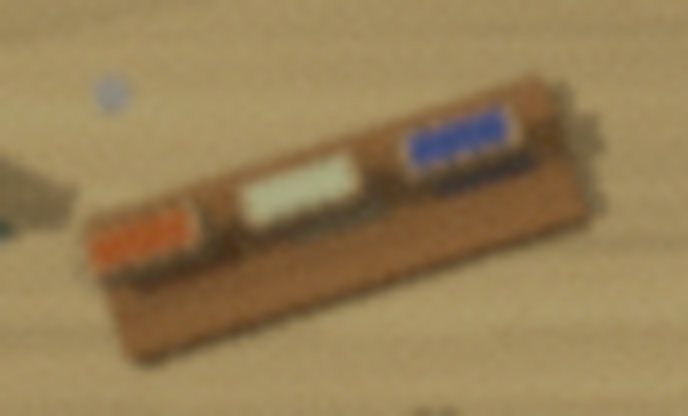

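View pics/box1.png

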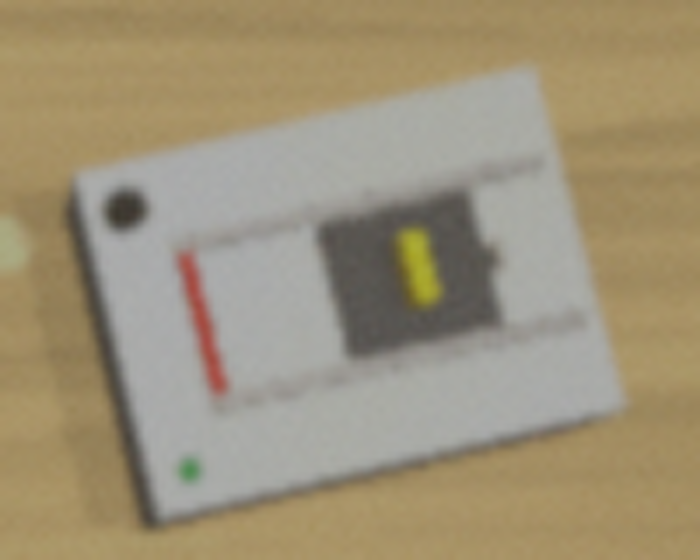

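```bash
cat > h.py <<'E'
import numpy as np,cv2,pickle
def K(c):
    f=c["frame"].shape[0]/2/np.tan(np.radians(c["fov_y"]/2)); return f,c["cx"],c["cy"]
def back(c,uv,z):
    f,cx,cy=K(c);E=np.array(c["extrinsics"]);uv=np.atleast_2d(np.asarray(uv,float))
    r=np.c_[(uv[:,0]-cx)/f,(uv[:,1]-cy)/f,np.ones(len(uv))]@E[:3,:3].T
    return (E[:3,3]+r*((z-E[2,3])/r[:,2:3]))
def proj(c,P):
    f,cx,cy=K(c);E=np.array(c["extrinsics"]);p=(np.atleast_2d(P)-E[:3,3])@E[:3,:3]
    return p[:,:2]/p[:,2:]*f+[cx,cy]
def blob(c,box,fn,S=8):
    x0,y0,x1,y1=box
    im=cv2.resize(c["frame"][y0:y1,x0:x1],None,fx=S,fy=S,interpolation=cv2.INTER_CUBIC)
    m=fn(im.astype(int),cv2.cvtColor(im,cv2.COLOR_RGB2HSV).astype(int)).astype(np.uint8)
    n,l,s,ce=cv2.connectedComponentsWithStats(m);k=1+np.argmax(s[1:,4])
    m=(l==k).astype(np.uint8)
    cn=max(cv2.findContours(m,cv2.RETR_EXTERNAL,cv2.CHAIN_APPROX_NONE)[0],key=len)
    q=lambda p:(np.asarray(p,float)+.5)/S-.5+[x0,y0]
    return q(ce[k]),q(cv2.boxPoints(cv2.minAreaRect(cn))),q(cn[:,0]),s[k,4]/S/S
E
python3 - <<'E'
from h import *
d=pickle.load(open("cam0.pkl","rb"));np.set_printoptions(precision=4,suppress=True)
c=d["top"]
def show(n,b,z):
    R=back(c,b[2],z)[:,:2].astype(np.float32)
    (ctr,sz,a)=cv2.minAreaRect(R*1000); print(n,"area",b[3],"uv",b[0],"cent",back(c,b[0],z)[0,:2],"rect",np.array(ctr),np.array(sz),a)
O=lambda i,h:(h[...,0]<14)&(h[...,1]>150)&(h[...,2]>110)
B=lambda i,h:(h[...,0]>105)&(h[...,0]<130)&(h[...,1]>110)
C=lambda i,h:(h[...,1]<75)&(h[...,2]>140)
Y=lambda i,h:(h[...,0]>22)&(h[...,0]<35)&(h[...,1]>150)&(h[...,2]>100)
W=lambda i,h:(h[...,1]<45)&(h[...,2]>120)
R=lambda i,h:((h[...,0]<8)|(h[...,0]>172))&(h[...,1]>100)
bx=(165,180,240,225)
print(cv2.cvtColor(c["frame"][203:207,178:181],cv2.COLOR_RGB2HSV)[1,1],c["frame"][160:162,300])
show("orange",blob(c,bx,O),.163);show("blue",blob(c,bx,B),.163);show("cream",blob(c,bx,C),.163)
bb=(275,155,365,230)
show("tab",blob(c,bb,Y),.170);show("box",blob(c,bb,W),.13);show("red",blob(c,bb,R),.138)
# manual corners
g=np.array([[75,178],[535,67],[628,408],[152,523]]);uv=(g+.5)/7-.5+[270,150]
P=back(c,uv,.13)[:,:2];print(P,P.mean(0),[np.linalg.norm(P[i]-P[i-1]) for i in range(4)])
g=np.array([[95,215],[535,75],[592,220],[135,362]]);uv=(g+.5)/8-.5+[160,175]
P=back(c,uv,.05)[:,:2];print("rack",P,P.mean(0),[np.linalg.norm(P[i]-P[i-1]) for i in range(4)])
E
```

```text
[ 12 201 155] [[165 144  98]
 [168 147 103]]
orange area 51.125 uv [177.0891 204.3933] cent [0.5211 0.2887] rect [521.2172 288.9915] [17.2909 43.3814] 16.140094757080078
blue area 9.984375 uv [216.5807 191.8593] cent [0.562  0.1517] rect [561.9325 151.2647] [ 4.6706 34.02  ] 15.105334281921387
cream area 39.28125 uv [196.9744 198.1175] cent [0.5415 0.2198] rect [541.4474 220.0041] [12.6786 41.9735] 16.39910888671875
tab area 36.5625 uv [329.1933 187.8871] cent [ 0.5667 -0.2367] rect [ 566.8787 -236.3341] [35.2174 14.3559] 10.809425354003906
box area 2958.609375 uv [318.6567 191.9611] cent [ 0.5584 -0.2055] rect [ 560.5913 -207.0728] [182.9334 243.4072] 12.090600967407227
red area 33.734375 uv [298.4585 195.868 ] cent [ 0.545  -0.1332] rect [ 545.604  -133.1723] [69.879   7.0259] 12.118924140930176
[[ 0.6219 -0.072 ]
 [ 0.674  -0.307 ]
 [ 0.4992 -0.3453]
 [ 0.4465 -0.1057]] [ 0.5604 -0.2075] [np.float64(0.17859245014483038), np.float64(0.24077584268134986), np.float64(0.17887677347665867), np.float64(0.24539542112704116)]
rack [[0.5444 0.3313]
 [0.6058 0.1258]
 [0.5373 0.1001]
 [0.4756 0.3124]] [0.5408 0.2174] [np.float64(0.07131089358298995), np.float64(0.21451983060197585), np.float64(0.07322100475845109), np.float64(0.22108560137782798)]
```

Measured positions (metres):
- **Box:** centre (0.5605, -0.207), yaw about 12.3°. The side lengths (179 x 243 mm) match the given 180 x 240.
- **Tab:** (0.5667, -0.2365), so the shutter is about 25 mm ajar.
- **Orange handle:** (0.5212, 0.2888). It is 72 mm from cream, as it should be; rack yaw 16.5°.

Next I'll cross-check these with the scene camera and plan the move to the tab.

```bash
cat >> h.py <<'E'
from scipy.spatial.transform import Rotation as Rn
def plan(p,ydeg,o,step=4.0):
    a=np.radians((ydeg+90)/2); T=Rn.from_quat([np.cos(a),np.sin(a),0,0]); C=Rn.from_quat(o["tool_rot"])
    w=(C.inv()*T).as_rotvec(degrees=True)
    w2=(C.inv()*T*Rn.from_rotvec([0,0,np.pi])).as_rotvec(degrees=True)
    t=T.inv().apply(np.array(p)-o["position"])*100
    print("pos",o["position"].round(4),"twist",w.round(2),"then travel cm",t.round(2),"rows",np.linalg.norm(t)/step)
E
python3 - <<'E'
from h import *
from rig import robot
d=pickle.load(open("cam0.pkl","rb"));np.set_printoptions(precision=4,suppress=True)
c=d["scene"]
O=lambda i,h:(h[...,0]<14)&(h[...,1]>150)&(h[...,2]>110)
Y=lambda i,h:(h[...,0]>22)&(h[...,0]<35)&(h[...,1]>150)&(h[...,2]>100)
for n,P in dict(orange=(.5212,.2888,.163),tab=(.5667,-.2365,.170),red=(.5453,-.1332,.138)).items(): print(n,proj(c,P))
u=proj(c,(.5667,-.2365,.160))[0].astype(int);b=blob(c,(*(u-12),*(u+12)),Y);print("tab",b[0],b[3],back(c,b[0],.158))
u=proj(c,(.5212,.2888,.163))[0].astype(int);b=blob(c,(*(u-10),*(u+7)),O);print("or",b[0],b[3],back(c,b[0],.160))
plan([.5667,-.2365,.220],102.3,robot.get_obs())
E
```

```text
orange [[309.1269 247.8925]]
tab [[219.8689 160.2105]]
red [[237.9849 179.0695]]
tab [219.0951 163.7142] 16.375 [[ 0.5742 -0.2315  0.158 ]]
or [308.3266 247.6548] 29.953125 [[0.5215 0.2853 0.16  ]]
pos [0.229  0.5808 0.2356] twist [ -0.1   -0.05 -33.83] then travel cm [-15.58 -87.05   1.56] rows 22.111780566529504
```

Request:
move_arm(
  commands=[
    {"hand": 8.0, "travel": [0, 0, 0], "twist": [0, 0, -6.77]},
    {"hand": 8.0, "travel": [0, 0, 0], "twist": [0, 0, -6.77]},
    {"hand": 8.0, "travel": [0, 0, 0], "twist": [0, 0, -6.77]},
    {"hand": 8.0, "travel": [0, 0, 0], "twist": [0, 0, -6.77]},
    {"hand": 8.0, "travel": [0, 0, 0], "twist": [0, 0, -6.75]},
  ],
)

```text
time: 0.52
position: [0.2291, 0.581, 0.2359]
tool_rot: [-0.11, 0.994, -0.001, -0.0]
ft_force: [-0.5, 0.1, -0.4]
grip_width: 0.0804
grip_force: 0.0
```

Request:
move_arm(
  commands=[
    {"hand": 8.0, "travel": [-0.62, -3.48, 0.0], "twist": [0, 0, 0]},
    {"hand": 8.0, "travel": [-0.62, -3.48, 0.0], "twist": [0, 0, 0]},
    {"hand": 8.0, "travel": [-0.62, -3.48, 0.0], "twist": [0, 0, 0]},
    {"hand": 8.0, "travel": [-0.62, -3.48, 0.0], "twist": [0, 0, 0]},
    {"hand": 8.0, "travel": [-0.62, -3.48, 0.0], "twist": [0, 0, 0]},
  ],
)

```text
time: 0.93
position: [0.2967, 0.4163, 0.2362]
tool_rot: [-0.108, 0.994, -0.0, -0.0]
ft_force: [0.6, -0.1, 0.2]
grip_width: 0.0799
grip_force: 0.0
```

Request:
move_arm(
  commands=[
    {"hand": 8.0, "travel": [-0.62, -3.48, 0.0], "twist": [0, 0, 0]},
    {"hand": 8.0, "travel": [-0.62, -3.48, 0.0], "twist": [0, 0, 0]},
    {"hand": 8.0, "travel": [-0.62, -3.48, 0.0], "twist": [0, 0, 0]},
    {"hand": 8.0, "travel": [-0.62, -3.48, 0.0], "twist": [0, 0, 0]},
    {"hand": 8.0, "travel": [-0.62, -3.48, 0.0], "twist": [0, 0, 0]},
  ],
)

```text
time: 1.35
position: [0.3641, 0.2529, 0.2364]
tool_rot: [-0.107, 0.994, -0.0, -0.0]
ft_force: [0.3, 1.0, -0.1]
grip_width: 0.08
grip_force: 0.0
```

Request:
move_arm(
  commands=[
    {"hand": 8.0, "travel": [-0.62, -3.48, 0.0], "twist": [0, 0, 0]},
    {"hand": 8.0, "travel": [-0.62, -3.48, 0.0], "twist": [0, 0, 0]},
    {"hand": 8.0, "travel": [-0.62, -3.48, 0.0], "twist": [0, 0, 0]},
    {"hand": 8.0, "travel": [-0.62, -3.48, 0.0], "twist": [0, 0, 0]},
    {"hand": 8.0, "travel": [-0.62, -3.48, 0.0], "twist": [0, 0, 0]},
  ],
)

```text
time: 1.77
position: [0.4315, 0.0895, 0.2364]
tool_rot: [-0.107, 0.994, 0.0, -0.0]
ft_force: [0.5, 0.4, 0.0]
grip_width: 0.0801
grip_force: 0.0
```

Request:
move_arm(
  commands=[
    {"hand": 8.0, "travel": [-0.62, -3.48, 0.0], "twist": [0, 0, 0]},
    {"hand": 8.0, "travel": [-0.62, -3.48, 0.0], "twist": [0, 0, 0]},
    {"hand": 8.0, "travel": [-0.62, -3.48, 0.0], "twist": [0, 0, 0]},
    {"hand": 8.0, "travel": [-0.62, -3.48, 0.0], "twist": [0, 0, 0]},
    {"hand": 8.0, "travel": [-0.62, -3.48, 0.0], "twist": [0, 0, 0]},
  ],
)

```text
time: 2.18
position: [0.4988, -0.0739, 0.2363]
tool_rot: [-0.107, 0.994, 0.0, -0.0]
ft_force: [1.5, 0.7, -0.1]
grip_width: 0.0799
grip_force: 0.0
```

Request:
move_arm(
  commands=[
    {"hand": 8.0, "travel": [-0.62, -3.48, 0.0], "twist": [0, 0, 0]},
    {"hand": 8.0, "travel": [-0.62, -3.48, 0.0], "twist": [0, 0, 0]},
    {"hand": 8.0, "travel": [-0.62, -3.48, 0.0], "twist": [0, 0, 0]},
    {"hand": 8.0, "travel": [-0.62, -3.48, 0.0], "twist": [0, 0, 0]},
    {"hand": 8.0, "travel": [0, 0, 0], "twist": [0, 0, 0]},
  ],
)

```text
time: 2.6
position: [0.5556, -0.2099, 0.2364]
tool_rot: [-0.105, 0.994, -0.003, 0.002]
ft_force: [1.0, -0.9, 0.4]
grip_width: 0.0802
grip_force: 0.0
```

```bash
python3 - <<'E'
from h import *
from rig import robot
plan([.5667,-.2365,.155],102.3,robot.get_obs())
E
```

```text
pos [ 0.5556 -0.2099  0.2364] twist [-0.34  0.18 -0.25] then travel cm [-0.52 -2.83  8.14] rows 2.1582548294924644
```

Request:
move_arm(
  commands=[
    {"hand": 7.0, "travel": [-0.26, -1.41, 0], "twist": [0, 0, 0]},
    {"hand": 7.0, "travel": [-0.26, -1.42, 0], "twist": [0, 0, 0]},
    {"hand": 7.0, "travel": [0, 0, 2.7], "twist": [0, 0, 0]},
    {"hand": 7.0, "travel": [0, 0, 2.7], "twist": [0, 0, 0]},
    {"hand": 7.0, "travel": [0, 0, 1.4], "twist": [0, 0, 0]},
  ],
)

```text
time: 3.02
position: [0.562, -0.2284, 0.1655]
tool_rot: [-0.107, 0.994, 0.002, -0.002]
ft_force: [-1.1, 1.0, -0.3]
grip_width: 0.0703
grip_force: 0.0
```

Request:
move_arm(
  commands=[
    {"hand": 7.0, "travel": [0, 0, 0.7], "twist": [0, 0, 0]},
    {"hand": 7.0, "travel": [0, 0, 0.6], "twist": [0, 0, 0]},
    {"hand": 7.0, "travel": [0, 0, 0], "twist": [0, 0, 0]},
  ],
)

```text
time: 3.27
position: [0.5633, -0.229, 0.1546]
tool_rot: [-0.107, 0.994, 0.001, -0.001]
ft_force: [-0.4, 0.9, 0.5]
grip_width: 0.07
grip_force: 0.0
```

```bash
python3 - <<'E'
from h import *
from rig import robot
plan([.5667,-.2365,.155],102.3,robot.get_obs())
c=robot.camera("top");f=c["frame"][150:230,270:370,::-1]
s=robot.camera("scene");g=s["frame"][135:215,180:280,::-1]
cv2.imwrite("pics/t2.png",cv2.resize(np.vstack([f,g])[:, :],None,fx=3.7,fy=3.7,interpolation=cv2.INTER_CUBIC))
E
```

```text
pos [ 0.5633 -0.229   0.1546] twist [ 0.08 -0.07  0.01] then travel cm [-0.17 -0.81 -0.04] rows 0.2062859055808995
```

View pics/t2.png

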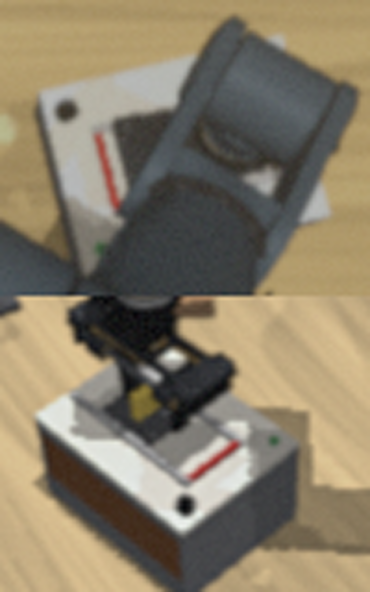

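The tab (lower crop, around (140,400)) sits between the open fingers. I'll centre on it and close.

Request:
move_arm(
  commands=[
    {"hand": 7.0, "travel": [-0.17, -0.8, 0], "twist": [0, 0, 0]},
    {"hand": 4.0, "travel": [0, 0, 0], "twist": [0, 0, 0]},
    {"hand": 1.0, "travel": [0, 0, 0], "twist": [0, 0, 0]},
    {"hand": 0.5, "travel": [0, 0, 0], "twist": [0, 0, 0]},
    {"hand": 0.5, "travel": [0, 0, 0], "twist": [0, 0, 0]},
  ],
  force=20,
)

```text
time: 3.78
position: [0.5671, -0.237, 0.1559]
tool_rot: [-0.107, 0.994, -0.0, 0.0]
ft_force: [-0.5, 0.6, -0.6]
grip_width: 0.0514
grip_force: 0.0
```

Request:
move_arm(
  commands=[
    {"hand": 0.5, "travel": [0, 0, 0], "twist": [0, 0, 0]},
    {"hand": 0.5, "travel": [0, 0, 0], "twist": [0, 0, 0]},
    {"hand": 0.5, "travel": [0, 0, 0], "twist": [0, 0, 0]},
    {"hand": 0.5, "travel": [0, 0, 0], "twist": [0, 0, 0]},
  ],
)

```text
time: 4.12
position: [0.567, -0.2369, 0.1555]
tool_rot: [-0.107, 0.994, 0.0, -0.0]
ft_force: [-0.2, -0.1, -0.1]
grip_width: 0.0246
grip_force: 0.0
```

Request:
move_arm(
  commands=[
    {"hand": 0.5, "travel": [0, 0, 0], "twist": [0, 0, 0]},
    {"hand": 0.5, "travel": [0, 0, 0], "twist": [0, 0, 0]},
    {"hand": 0.5, "travel": [0, 0, 0], "twist": [0, 0, 0]},
    {"hand": 0.5, "travel": [0, 0, 0], "twist": [0, 0, 0]},
  ],
)

```text
time: 4.45
position: [0.5672, -0.2374, 0.1556]
tool_rot: [-0.107, 0.994, -0.0, 0.0]
ft_force: [-0.7, -1.6, -1.5]
grip_width: 0.0119
grip_force: 20.0
```

Gripped at 11.9 mm, which matches the 12 mm tab. Now I'll slide it about 60 mm along box +y.

Request:
move_arm(
  commands=[
    {"hand": 0.5, "travel": [0, 1.0, 0], "twist": [0, 0, 0]},
    {"hand": 0.5, "travel": [0, 1.0, 0], "twist": [0, 0, 0]},
    {"hand": 0.5, "travel": [0, 1.0, 0], "twist": [0, 0, 0]},
    {"hand": 0.5, "travel": [0, 1.0, 0], "twist": [0, 0, 0]},
    {"hand": 0.5, "travel": [0, 1.0, 0], "twist": [0, 0, 0]},
  ],
)

```text
time: 4.87
position: [0.5562, -0.1866, 0.1555]
tool_rot: [-0.107, 0.994, 0.0, 0.0]
ft_force: [0.9, -1.8, -2.3]
grip_width: 0.0117
grip_force: 20.0
```

Request:
move_arm(
  commands=[
    {"hand": 0.5, "travel": [0, 0.4, 0], "twist": [0, 0, 0]},
    {"hand": 0.5, "travel": [0, 0.2, 0], "twist": [0, 0, 0]},
    {"hand": 0.5, "travel": [0, 0.2, 0], "twist": [0, 0, 0]},
    {"hand": 0.5, "travel": [0, 0, 0], "twist": [0, 0, 0]},
  ],
)

```text
time: 5.2
position: [0.5548, -0.1799, 0.1555]
tool_rot: [-0.107, 0.994, 0.0, 0.0]
ft_force: [1.0, 0.5, -1.3]
grip_width: 0.0121
grip_force: 20.0
```

Request:
move_arm(
  commands=[
    {"hand": 0.5, "travel": [0, 0.2, 0], "twist": [0, 0, 0]},
    {"hand": 0.5, "travel": [0, 0.2, 0], "twist": [0, 0, 0]},
    {"hand": 0.5, "travel": [0, 0, 0], "twist": [0, 0, 0]},
  ],
)

```text
time: 5.45
position: [0.5548, -0.1797, 0.1556]
tool_rot: [-0.107, 0.994, -0.003, 0.001]
ft_force: [0.7, -9.5, -5.8]
grip_width: 0.012
grip_force: 20.0
```

Request:
move_arm(
  commands=[
    {"hand": 0.5, "travel": [0, 0.2, 0], "twist": [0, 0, 0]},
    {"hand": 0.5, "travel": [0, 0, 0], "twist": [0, 0, 0]},
    {"hand": 0.5, "travel": [0, 0, 0], "twist": [0, 0, 0]},
  ],
)

```text
time: 5.7
position: [0.5548, -0.1796, 0.1555]
tool_rot: [-0.107, 0.994, -0.004, 0.001]
ft_force: [1.9, -13.1, -7.6]
grip_width: 0.012
grip_force: 20.1
```

The stop is firm: 13 N reaction and no further motion, after 60 mm of travel as predicted. I'll relieve the push, release and rise.

Request:
move_arm(
  commands=[
    {"hand": 0.5, "travel": [0, -0.4, 0], "twist": [0, 0, 0]},
    {"hand": 4.0, "travel": [0, 0, 0], "twist": [0, 0, 0]},
    {"hand": 6.0, "travel": [0, 0, 0], "twist": [0, 0, 0]},
    {"hand": 6.0, "travel": [0, 0, 0], "twist": [0, 0, 0]},
    {"hand": 6.0, "travel": [0, 0, 0], "twist": [0, 0, 0]},
  ],
)

```text
time: 6.12
position: [0.554, -0.1777, 0.1556]
tool_rot: [-0.107, 0.994, 0.0, -0.0]
ft_force: [0.1, 0.4, -0.3]
grip_width: 0.0309
grip_force: 0.0
```

Request:
move_arm(
  commands=[
    {"hand": 6.0, "travel": [0, 0, -1], "twist": [0, 0, 0]},
    {"hand": 6.0, "travel": [0, 0, -3], "twist": [0, 0, 0]},
    {"hand": 6.0, "travel": [0, 0, -4], "twist": [0, 0, 0]},
    {"hand": 6.0, "travel": [0, 0, -2], "twist": [0, 0, 0]},
    {"hand": 6.0, "travel": [0, 0, 0], "twist": [0, 0, 0]},
  ],
)

```text
time: 6.53
position: [0.5574, -0.1795, 0.262]
tool_rot: [-0.107, 0.994, -0.003, 0.005]
ft_force: [1.1, -0.2, -0.2]
grip_width: 0.0581
grip_force: 0.0
```

```bash
python3 - <<'E'
from h import *
from rig import robot
plan([.5213,.2885,.230],16.4,robot.get_obs())
E
```

```text
pos [ 0.5574 -0.1795  0.262 ] twist [3.000e-02 7.700e-01 8.594e+01] then travel cm [45.92  9.76  3.2 ] rows 11.762951931773232
```

Request:
move_arm(
  commands=[
    {"hand": 6.0, "travel": [0, 0, 0], "twist": [0, 0, 7.1]},
    {"hand": 6.0, "travel": [0, 0, 0], "twist": [0, 0, 7.1]},
    {"hand": 6.0, "travel": [0, 0, 0], "twist": [0, 0, 7.1]},
    {"hand": 6.0, "travel": [0, 0, 0], "twist": [0, 0, 7.1]},
    {"hand": 6.0, "travel": [0, 0, 0], "twist": [0, 0, 7.1]},
  ],
)

```text
time: 6.95
position: [0.5537, -0.1777, 0.2552]
tool_rot: [0.204, 0.979, 0.0, -0.001]
ft_force: [-0.1, -0.4, -0.2]
grip_width: 0.0601
grip_force: 0.0
```

Request:
move_arm(
  commands=[
    {"hand": 6.0, "travel": [0, 0, 0], "twist": [0, 0, 7.1]},
    {"hand": 6.0, "travel": [0, 0, 0], "twist": [0, 0, 7.1]},
    {"hand": 6.0, "travel": [0, 0, 0], "twist": [0, 0, 7.1]},
    {"hand": 6.0, "travel": [0, 0, 0], "twist": [0, 0, 7.1]},
    {"hand": 6.0, "travel": [0, 0, 0], "twist": [0, 0, 7.1]},
  ],
)

```text
time: 7.37
position: [0.5537, -0.1777, 0.2551]
tool_rot: [0.493, 0.87, 0.0, -0.001]
ft_force: [-0.4, 0.1, 0.2]
grip_width: 0.0601
grip_force: 0.0
```

Request:
move_arm(
  commands=[
    {"hand": 6.0, "travel": [0, 0, 0], "twist": [0, 0, 7.1]},
    {"hand": 6.0, "travel": [0, 0, 0], "twist": [0, 0, 7.1]},
    {"hand": 6.0, "travel": [0, 0, 0], "twist": [0, 0, 0.7]},
  ],
)

```text
time: 7.62
position: [0.5538, -0.1778, 0.2552]
tool_rot: [0.6, 0.8, -0.0, -0.001]
ft_force: [0.3, 0.4, -0.4]
grip_width: 0.06
grip_force: 0.0
```

Request:
move_arm(
  commands=[
    {"hand": 6.0, "travel": [3.5, 0.75, 0], "twist": [0, 0, 0]},
    {"hand": 6.0, "travel": [3.5, 0.75, 0], "twist": [0, 0, 0]},
    {"hand": 6.0, "travel": [3.5, 0.75, 0], "twist": [0, 0, 0]},
    {"hand": 6.0, "travel": [3.5, 0.75, 0], "twist": [0, 0, 0]},
    {"hand": 6.0, "travel": [3.5, 0.75, 0], "twist": [0, 0, 0]},
  ],
)

```text
time: 8.03
position: [0.54, 0.0018, 0.2554]
tool_rot: [0.598, 0.802, -0.0, -0.0]
ft_force: [1.2, 0.4, 0.1]
grip_width: 0.0598
grip_force: 0.0
```

Request:
move_arm(
  commands=[
    {"hand": 6.0, "travel": [3.5, 0.75, 0], "twist": [0, 0, 0]},
    {"hand": 6.0, "travel": [3.5, 0.75, 0], "twist": [0, 0, 0]},
    {"hand": 6.0, "travel": [3.5, 0.75, 0], "twist": [0, 0, 0]},
    {"hand": 6.0, "travel": [3.5, 0.75, 0], "twist": [0, 0, 0]},
    {"hand": 6.0, "travel": [3.5, 0.75, 0], "twist": [0, 0, 0]},
  ],
)

```text
time: 8.45
position: [0.5265, 0.1804, 0.2554]
tool_rot: [0.598, 0.802, -0.0, -0.0]
ft_force: [0.5, -0.1, 0.6]
grip_width: 0.0601
grip_force: 0.0
```

Request:
move_arm(
  commands=[
    {"hand": 6.0, "travel": [3.5, 0.75, 0], "twist": [0, 0, 0]},
    {"hand": 6.0, "travel": [3.5, 0.75, 0], "twist": [0, 0, 0]},
    {"hand": 6.0, "travel": [2, 0.4, 0], "twist": [0, 0, 0]},
    {"hand": 6.0, "travel": [0, 0, 0], "twist": [0, 0, 0]},
  ],
)

```text
time: 8.78
position: [0.5189, 0.2745, 0.2553]
tool_rot: [0.596, 0.803, 0.001, -0.001]
ft_force: [0.3, 0.0, -0.0]
grip_width: 0.0597
grip_force: 0.0
```

```bash
python3 - <<'E'
from h import *
from rig import robot
plan([.5213,.2885,.1355],16.4,robot.get_obs())
E
```

```text
pos [0.5189 0.2745 0.2553] twist [ 0.   -0.1   0.45] then travel cm [ 1.27  0.62 11.98] rows 3.015890263891541
```

Request:
move_arm(
  commands=[
    {"hand": 6.0, "travel": [1.27, 0.62, 2], "twist": [0, 0, 0.4]},
    {"hand": 6.0, "travel": [0, 0, 2.5], "twist": [0, 0, 0]},
    {"hand": 6.0, "travel": [0, 0, 1.5], "twist": [0, 0, 0]},
    {"hand": 6.0, "travel": [0, 0, 0.5], "twist": [0, 0, 0]},
    {"hand": 6.0, "travel": [0, 0, 0], "twist": [0, 0, 0]},
  ],
)

```text
time: 9.2
position: [0.5215, 0.2832, 0.1889]
tool_rot: [0.601, 0.799, -0.002, -0.001]
ft_force: [-0.9, 0.5, -0.1]
grip_width: 0.0598
grip_force: 0.0
```

```bash
python3 - <<'E'
from h import *
from rig import robot
plan([.5213,.2885,.1355],16.4,robot.get_obs())
c=robot.camera("top");s=robot.camera("scene")
cr=lambda f,x,y,w=100,h=80:cv2.resize(f[y:y+h,x:x+w,::-1],None,fx=3.7,fy=3.7,interpolation=cv2.INTER_CUBIC)
cv2.imwrite("pics/t3.png",np.vstack([cr(c["frame"],270,150),cr(s["frame"],250,190)]))
E
```

```text
pos [0.5215 0.2832 0.1889] twist [-0.25  0.02 -0.34] then travel cm [0.51 0.13 5.34] rows 1.341785036635511
```

View pics/t3.png

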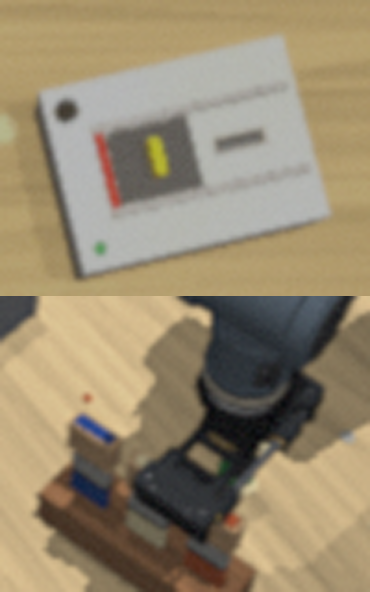

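The shutter is against the red bar and the slot is clear in the top crop at about (240,140). I'll measure the slot and check where the fingers project relative to the orange handle.

```bash
python3 - <<'E'
from h import *
from rig import robot
np.set_printoptions(precision=4,suppress=True)
c=robot.camera("top");s=robot.camera("scene");o=robot.get_obs()
p=o["position"];a=np.radians(16.4);y=np.array([np.cos(a),np.sin(a),0])
q=lambda uv:(uv-[250,190])*3.7
for n,P in dict(tip_c=p-[0,0,.014],f1=p+y*.03-[0,0,.014],f2=p-y*.03-[0,0,.014],handle=np.array([.5213,.2885,.163])).items(): print(n,q(proj(s,P)[0]))
D=lambda i,h:(h[...,2]<125)
b=blob(c,(326,182,344,194),D);print("slot uv",b[0],b[3],"xy",back(c,b[0],.13)[0],"lower",back(c,b[0],.126)[0])
print(np.array(cv2.minAreaRect((back(c,b[2],.13)[:,:2]*1000).astype(np.float32))[1]),cv2.minAreaRect((back(c,b[2],.13)[:,:2]*1000).astype(np.float32))[2])
Y=lambda i,h:(h[...,0]>22)&(h[...,0]<35)&(h[...,1]>150)&(h[...,2]>100)
b=blob(c,(275,155,365,230),Y);print("tab",b[0],back(c,b[0],.17)[0])
E
```

```text
tip_c [215.4869 203.388 ]
f1 [196.7443 224.7563]
f2 [233.8294 182.4759]
handle [218.4839 214.0228]
slot uv [334.4074 187.3969] 26.5625 xy [ 0.5734 -0.2615  0.13  ] lower [ 0.574  -0.2622  0.126 ]
[ 8.7238 42.3756] 11.497069358825684
tab [312.0744 191.9283] [ 0.5539 -0.1775  0.17  ]
```

Request:
move_arm(
  commands=[
    {"hand": 6.0, "travel": [0.5, 0.1, 0], "twist": [0, 0, -0.3]},
    {"hand": 6.0, "travel": [0, 0, 0], "twist": [0, 0, 0]},
    {"hand": 6.0, "travel": [0, 0, 2], "twist": [0, 0, 0]},
    {"hand": 6.0, "travel": [0, 0, 2], "twist": [0, 0, 0]},
    {"hand": 6.0, "travel": [0, 0, 0.8], "twist": [0, 0, 0]},
  ],
)

```text
time: 9.82
position: [0.5211, 0.2891, 0.141]
tool_rot: [0.6, 0.8, -0.001, -0.001]
ft_force: [-0.2, -0.2, -0.3]
grip_width: 0.0599
grip_force: 0.0
```

```bash
python3 - <<'E'
from h import *
from rig import robot
plan([.5213,.2885,.1355],16.4,robot.get_obs())
E
```

```text
pos [0.5211 0.2891 0.141 ] twist [-0.15  0.01 -0.07] then travel cm [-0.06 -0.    0.55] rows 0.13957714716990458
```

Request:
move_arm(
  commands=[
    {"hand": 3.5, "travel": [0, 0, 0.4], "twist": [-0.1, 0, 0]},
    {"hand": 3.0, "travel": [0, 0, 0], "twist": [0, 0, 0]},
    {"hand": 1.5, "travel": [0, 0, 0], "twist": [0, 0, 0]},
    {"hand": 1.5, "travel": [0, 0, 0], "twist": [0, 0, 0]},
    {"hand": 1.5, "travel": [0, 0, 0], "twist": [0, 0, 0]},
  ],
  force=15,
)

```text
time: 10.23
position: [0.5229, 0.2896, 0.1396]
tool_rot: [0.6, 0.8, 0.002, 0.001]
ft_force: [-0.5, -0.6, -0.3]
grip_width: 0.0346
grip_force: 0.0
```

Request:
move_arm(
  commands=[
    {"hand": 1.0, "travel": [0, 0, 0], "twist": [0, 0, 0]},
    {"hand": 1.0, "travel": [0, 0, 0], "twist": [0, 0, 0]},
    {"hand": 1.0, "travel": [0, 0, 0], "twist": [0, 0, 0]},
    {"hand": 1.0, "travel": [0, 0, 0], "twist": [0, 0, 0]},
    {"hand": 1.0, "travel": [0, 0, 0], "twist": [0, 0, 0]},
  ],
)

```text
time: 10.65
position: [0.5225, 0.2894, 0.1391]
tool_rot: [0.6, 0.8, 0.001, 0.001]
ft_force: [0.5, 0.2, 3.6]
grip_width: 0.0197
grip_force: 15.0
```

Gripped at 19.7 mm, as expected for the 20 mm handle. I'll raise the grip force and lift straight up about 20 cm.

Request:
move_arm(
  commands=[
    {"hand": 1.0, "travel": [0, 0, 0], "twist": [0, 0, 0]},
    {"hand": 1.0, "travel": [0, 0, -0.5], "twist": [0, 0, 0]},
    {"hand": 1.0, "travel": [0, 0, -1], "twist": [0, 0, 0]},
    {"hand": 1.0, "travel": [0, 0, -1.5], "twist": [0, 0, 0]},
    {"hand": 1.0, "travel": [0, 0, -1.5], "twist": [0, 0, 0]},
  ],
  force=30,
)

```text
time: 11.07
position: [0.5217, 0.2892, 0.1839]
tool_rot: [0.6, 0.8, 0.0, 0.0]
ft_force: [-1.1, 0.6, -0.7]
grip_width: 0.0196
grip_force: 30.0
```

Request:
move_arm(
  commands=[
    {"hand": 1.0, "travel": [0, 0, -2], "twist": [0, 0, 0]},
    {"hand": 1.0, "travel": [0, 0, -2], "twist": [0, 0, 0]},
    {"hand": 1.0, "travel": [0, 0, -2], "twist": [0, 0, 0]},
    {"hand": 1.0, "travel": [0, 0, -2], "twist": [0, 0, 0]},
    {"hand": 1.0, "travel": [0, 0, -2], "twist": [0, 0, 0]},
  ],
)

```text
time: 11.48
position: [0.5217, 0.2892, 0.2849]
tool_rot: [0.6, 0.8, 0.001, 0.001]
ft_force: [0.1, 0.1, -1.1]
grip_width: 0.0197
grip_force: 30.0
```

Request:
move_arm(
  commands=[
    {"hand": 1.0, "travel": [0, 0, -2], "twist": [0, 0, 0]},
    {"hand": 1.0, "travel": [0, 0, -2], "twist": [0, 0, 0]},
    {"hand": 1.0, "travel": [0, 0, -1.5], "twist": [0, 0, 0]},
    {"hand": 1.0, "travel": [0, 0, -0.5], "twist": [0, 0, 0]},
    {"hand": 1.0, "travel": [0, 0, 0], "twist": [0, 0, 0]},
  ],
)

```text
time: 11.9
position: [0.5224, 0.2894, 0.3454]
tool_rot: [0.6, 0.8, 0.002, 0.002]
ft_force: [-0.7, -0.1, -0.6]
grip_width: 0.0198
grip_force: 30.0
```

```bash
python3 - <<'E'
from h import *
from rig import robot
plan([.5731,-.262,.345],12.1,robot.get_obs())
E
```

```text
pos [0.5224 0.2894 0.3454] twist [ 0.31 -0.02  4.2 ] then travel cm [-5.498e+01 -6.600e+00  4.000e-02] rows 13.84432210974395
```

Request:
move_arm(
  commands=[
    {"hand": 1.0, "travel": [0, 0, 0], "twist": [0, 0, 4.2]},
    {"hand": 1.0, "travel": [-1.0, -0.12, 0], "twist": [0, 0, 0]},
    {"hand": 1.0, "travel": [-2.0, -0.24, 0], "twist": [0, 0, 0]},
    {"hand": 1.0, "travel": [-3.0, -0.36, 0], "twist": [0, 0, 0]},
    {"hand": 1.0, "travel": [-3.0, -0.36, 0], "twist": [0, 0, 0]},
  ],
)

```text
time: 12.32
position: [0.5293, 0.1977, 0.342]
tool_rot: [0.627, 0.779, -0.001, -0.0]
ft_force: [0.4, -0.8, -1.3]
grip_width: 0.0199
grip_force: 30.0
```

Request:
move_arm(
  commands=[
    {"hand": 1.0, "travel": [-3.0, -0.36, 0], "twist": [0, 0, 0]},
    {"hand": 1.0, "travel": [-3.0, -0.36, 0], "twist": [0, 0, 0]},
    {"hand": 1.0, "travel": [-3.0, -0.36, 0], "twist": [0, 0, 0]},
    {"hand": 1.0, "travel": [-3.0, -0.36, 0], "twist": [0, 0, 0]},
    {"hand": 1.0, "travel": [-3.0, -0.36, 0], "twist": [0, 0, 0]},
  ],
)

```text
time: 12.73
position: [0.543, 0.0464, 0.3422]
tool_rot: [0.628, 0.778, -0.0, -0.001]
ft_force: [-0.2, 0.4, -1.6]
grip_width: 0.0198
grip_force: 30.0
```

Request:
move_arm(
  commands=[
    {"hand": 1.0, "travel": [-3.0, -0.36, 0], "twist": [0, 0, 0]},
    {"hand": 1.0, "travel": [-3.0, -0.36, 0], "twist": [0, 0, 0]},
    {"hand": 1.0, "travel": [-3.0, -0.36, 0], "twist": [0, 0, 0]},
    {"hand": 1.0, "travel": [-3.0, -0.36, 0], "twist": [0, 0, 0]},
    {"hand": 1.0, "travel": [-3.0, -0.36, 0], "twist": [0, 0, 0]},
  ],
)

```text
time: 13.15
position: [0.5567, -0.1039, 0.342]
tool_rot: [0.628, 0.778, 0.0, -0.001]
ft_force: [1.0, 0.3, -0.1]
grip_width: 0.0199
grip_force: 30.0
```

Request:
move_arm(
  commands=[
    {"hand": 1.0, "travel": [-3.0, -0.36, 0], "twist": [0, 0, 0]},
    {"hand": 1.0, "travel": [-3.0, -0.36, 0], "twist": [0, 0, 0]},
    {"hand": 1.0, "travel": [-3.0, -0.36, 0], "twist": [0, 0, 0]},
    {"hand": 1.0, "travel": [-1.0, -0.12, 0], "twist": [0, 0, 0]},
    {"hand": 1.0, "travel": [0, 0, 0], "twist": [0, 0, 0]},
  ],
)

```text
time: 13.57
position: [0.5663, -0.2053, 0.3418]
tool_rot: [0.63, 0.777, 0.0, -0.0]
ft_force: [0.4, 0.9, -0.7]
grip_width: 0.0201
grip_force: 30.0
```

Request:
move_arm(
  commands=[
    {"hand": 1.0, "travel": [0, 0, 0], "twist": [0, 0, 0]},
    {"hand": 1.0, "travel": [0, 0, 0], "twist": [0, 0, 0]},
    {"hand": 1.0, "travel": [0, 0, 0], "twist": [0, 0, 0]},
  ],
)

```text
time: 13.82
position: [0.5667, -0.2005, 0.3432]
tool_rot: [0.628, 0.778, 0.001, -0.0]
ft_force: [0.2, 0.7, -0.6]
grip_width: 0.0202
grip_force: 30.0
```

```bash
python3 - <<'E'
from h import *
from rig import robot
plan([.5731,-.262,.28],12.1,robot.get_obs())
c=robot.camera("top");s=robot.camera("scene")
cr=lambda f,x,y,w=100,h=80:cv2.resize(f[y:y+h,x:x+w,::-1],None,fx=3.7,fy=3.7,interpolation=cv2.INTER_CUBIC)
cv2.imwrite("pics/t4.png",np.vstack([cr(s["frame"],170,80),cr(s["frame"],170,140)]))
E
```

```text
pos [ 0.5667 -0.2005  0.3432] twist [ 0.06 -0.07  0.12] then travel cm [-6.15 -0.67  6.32] rows 2.210014229905763
```

View pics/t4.png

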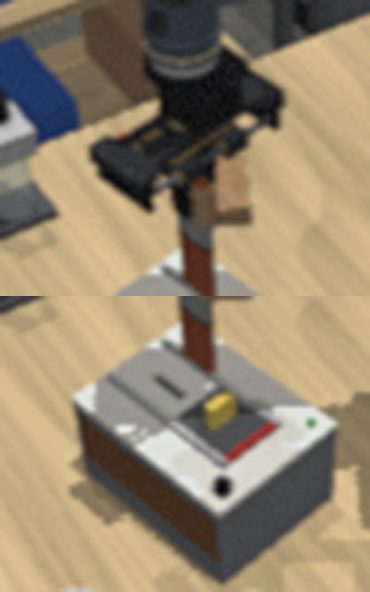

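The paddle hangs upright in the gripper, with its black line visible near (197,240). The shutter is still open. Moving over the slot.

Request:
move_arm(
  commands=[
    {"hand": 1.0, "travel": [-2.0, -0.22, 0], "twist": [0, 0, 0]},
    {"hand": 1.0, "travel": [-2.5, -0.27, 0], "twist": [0, 0, 0]},
    {"hand": 1.0, "travel": [-1.2, -0.13, 0], "twist": [0, 0, 0]},
    {"hand": 1.0, "travel": [-0.45, -0.05, 0], "twist": [0, 0, 0]},
    {"hand": 1.0, "travel": [0, 0, 0], "twist": [0, 0, 0]},
  ],
)

```text
time: 14.33
position: [0.5734, -0.264, 0.3431]
tool_rot: [0.629, 0.777, 0.001, 0.0]
ft_force: [0.6, 0.5, -1.1]
grip_width: 0.0197
grip_force: 30.0
```

Request:
move_arm(
  commands=[
    {"hand": 1.0, "travel": [0, 0, 1.5], "twist": [0, 0, 0]},
    {"hand": 1.0, "travel": [0, 0, 2.0], "twist": [0, 0, 0]},
    {"hand": 1.0, "travel": [0, 0, 1.5], "twist": [0, 0, 0]},
    {"hand": 1.0, "travel": [0, 0, 0], "twist": [0, 0, 0]},
    {"hand": 1.0, "travel": [0, 0, 0], "twist": [0, 0, 0]},
  ],
)

```text
time: 14.75
position: [0.5731, -0.2622, 0.2928]
tool_rot: [0.628, 0.778, 0.001, -0.001]
ft_force: [-0.3, 0.2, -0.4]
grip_width: 0.0201
grip_force: 30.0
```

```bash
python3 - <<'E'
from h import *
from rig import robot
np.set_printoptions(precision=4,suppress=True)
o=robot.get_obs();plan([.5731,-.262,.28],12.1,o)
s=robot.camera("scene");p=o["position"];z0=p[2]-.1311
O=lambda i,h:((h[...,0]<14)|(h[...,0]>174))&(h[...,1]>110)
a=np.radians(12.1);X=np.array([np.cos(a),np.sin(a),0]);Yb=np.array([-np.sin(a),np.cos(a),0])
Q=[p*[1,1,0]+[0,0,z0+h]+.022*k*Yb+.005*X for h in(0,.071) for k in(-1,1)]
u=proj(s,Q);print("expected face corners",u.round(1).tolist())
Q2=[p*[1,1,0]+[0,0,z0+h]+.022*k*Yb+.005*l*X for h in(0,.071) for k in(-1,1) for l in(-1,1)]
hull=cv2.convexHull(proj(s,Q2).astype(np.float32))[:,0];M=cv2.moments(hull);print("exp cent",M['m10']/M['m00'],M['m01']/M['m00'],M['m00'],"bbox",hull.min(0),hull.max(0))
lo=np.floor(u.min(0)).astype(int)-6;hi=np.ceil(u.max(0)).astype(int)+6
b=blob(s,(*lo,*hi),O);print("meas cent",b[0],b[3],"bbox",b[2].min(0),b[2].max(0))
f=p*[1,1,0]+[0,0,z0+.0355]
for d in(X,Yb,[0,0,1]): print("px per mm",(proj(s,f+.01*np.array(d))-proj(s,f))/10)
cv2.imwrite("pics/t5.png",cv2.resize(s["frame"][100:200,160:260,::-1],None,fx=6,fy=6,interpolation=cv2.INTER_CUBIC))
E
```

```text
pos [ 0.5731 -0.2622  0.2928] twist [ 0.01 -0.14  0.05] then travel cm [0.02 0.01 1.28] rows 0.31967155568921135
expected face corners [[211.0, 156.4], [218.2, 161.8], [209.7, 143.9], [217.1, 149.3]]
exp cent 214.89275090970392 152.17905799860202 128.54449506592937 bbox [209.6519 142.6455] [219.9832 161.8053]
meas cent [214.5524 152.2286] 72.75 bbox [210.3125 144.6875] [218.5625 159.4375]
px per mm [[-0.1828  0.1241]]
px per mm [[0.1666 0.1226]]
px per mm [[-0.0169 -0.1775]]
```

View pics/t5.png

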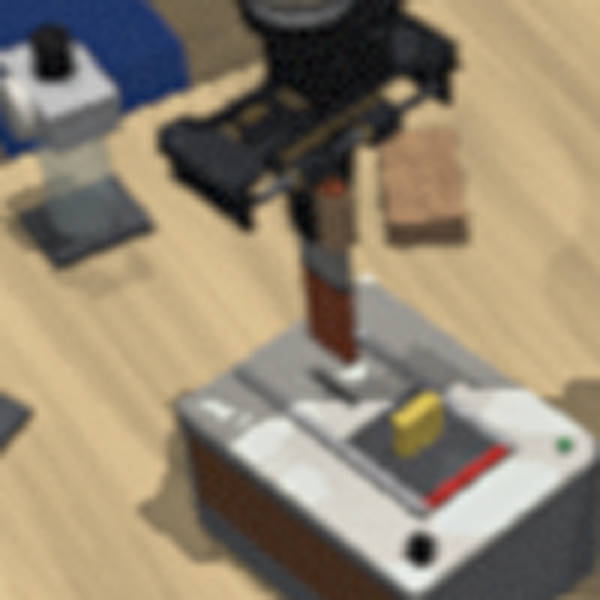

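Expected and measured blade centroids agree to about 2 mm. The blade's lower end is at about z = 0.162. I'll lower it to the mouth, then go down slowly while watching the force.

Request:
move_arm(
  commands=[
    {"hand": 1.0, "travel": [0, 0, 1.0], "twist": [0, 0, 0]},
    {"hand": 1.0, "travel": [0, 0, 1.0], "twist": [0, 0, 0]},
    {"hand": 1.0, "travel": [0, 0, 0.8], "twist": [0, 0, 0]},
    {"hand": 1.0, "travel": [0, 0, 0], "twist": [0, 0, 0]},
    {"hand": 1.0, "travel": [0, 0, 0], "twist": [0, 0, 0]},
  ],
)

```text
time: 15.22
position: [0.5731, -0.2635, 0.2644]
tool_rot: [0.629, 0.778, 0.001, -0.0]
ft_force: [0.2, 0.2, -0.7]
grip_width: 0.0198
grip_force: 30.0
```

Request:
move_arm(
  commands=[
    {"hand": 1.0, "travel": [0, 0, 0.2], "twist": [0, 0, 0]},
    {"hand": 1.0, "travel": [0, 0, 0.2], "twist": [0, 0, 0]},
    {"hand": 1.0, "travel": [0, 0, 0], "twist": [0, 0, 0]},
  ],
)

```text
time: 15.47
position: [0.5735, -0.2638, 0.2612]
tool_rot: [0.629, 0.778, 0.001, 0.0]
ft_force: [-0.3, -0.3, -0.5]
grip_width: 0.0197
grip_force: 30.0
```

Request:
move_arm(
  commands=[
    {"hand": 1.0, "travel": [0, 0, 0.2], "twist": [0, 0, 0]},
    {"hand": 1.0, "travel": [0, 0, 0.2], "twist": [0, 0, 0]},
    {"hand": 1.0, "travel": [0, 0, 0], "twist": [0, 0, 0]},
  ],
)

```text
time: 15.72
position: [0.574, -0.264, 0.2609]
tool_rot: [0.629, 0.778, 0.001, 0.002]
ft_force: [-2.8, 1.8, 11.9]
grip_width: 0.0198
grip_force: 30.0
```

Contact occurred right at the mouth: 12 N, with a lateral reaction toward -x/+y. That agrees with the camera residual and the TCP's 2 mm drift, so I'll lift a little and correct the offset.

Request:
move_arm(
  commands=[
    {"hand": 1.0, "travel": [0, 0, -0.6], "twist": [0, 0, 0]},
    {"hand": 1.0, "travel": [0.28, -0.15, -0.2], "twist": [0, 0, 0]},
    {"hand": 1.0, "travel": [0, 0, 0], "twist": [0, 0, 0]},
    {"hand": 1.0, "travel": [0, 0, 0], "twist": [0, 0, 0]},
    {"hand": 1.0, "travel": [0, 0, 0], "twist": [0, 0, 0]},
  ],
)

```text
time: 16.13
position: [0.5713, -0.2611, 0.2648]
tool_rot: [0.629, 0.778, 0.001, 0.0]
ft_force: [1.0, -1.2, -1.0]
grip_width: 0.0196
grip_force: 30.0
```

```bash
cat > m.py <<'E'
from h import *
from rig import robot
np.set_printoptions(precision=4,suppress=True)
o=robot.get_obs();plan([.5718,-.2615,.261],12.1,o)
s=robot.camera("scene");p=o["position"];z0=p[2]-.1311
O=lambda i,h:((h[...,0]<14)|(h[...,0]>174))&(h[...,1]>110)
a=np.radians(12.1);X=np.array([np.cos(a),np.sin(a),0]);Yb=np.array([-np.sin(a),np.cos(a),0])
def exp(p,z0):
    Q=[p*[1,1,0]+[0,0,z0+h]+.022*k*Yb+.005*l*X for h in(0,.071) for k in(-1,1) for l in(-1,1)]
    return cv2.convexHull(proj(s,Q).astype(np.float32))[:,0]
h=exp(p,z0)
# exact-area rendering of hypotheses vs soft orange-ness map
x0,y0=np.floor(h.min(0)).astype(int)-5;x1,y1=np.ceil(h.max(0)).astype(int)+5
f=s["frame"][y0:y1,x0:x1].astype(float);red=(f[...,0]-f[...,2])/(f.sum(2)+30)
lab=(O(f,cv2.cvtColor(f.astype(np.uint8),cv2.COLOR_RGB2HSV).astype(int))).astype(np.uint8)
def score(t,ret=False):
    P=exp(p+t[0]*X+t[1]*Yb,z0+t[2]);m=np.zeros(((y1-y0)*16,(x1-x0)*16),np.uint8)
    cv2.fillPoly(m,[np.round((P-[x0,y0]+.5)*16).astype(np.int32)],255)
    m=cv2.GaussianBlur(cv2.resize(m,(x1-x0,y1-y0),interpolation=cv2.INTER_AREA).astype(float)/255,(0,0),.6)
    return np.corrcoef(m.ravel(),red.ravel())[0,1]
g=np.arange(-5,5.1,1)/1000
r=sorted([(score((x,y,z)),x*1e3,y*1e3,z*1e3) for x in g for y in g for z in (-.004,-.002,0,.002,.004)],reverse=True)
print("best offsets mm (boxX,boxY,z):",np.array(r[:4]),"mean20",np.array(r[:20]).mean(0))
E
python3 m.py
```

```text
pos [ 0.5713 -0.2611  0.2648] twist [ 0.07 -0.04  0.  ] then travel cm [-0.05  0.04  0.38] rows 0.09672020772126355
best offsets mm (boxX,boxY,z): [[ 0.7276  0.     -5.     -4.    ]
 [ 0.7272  0.     -4.     -4.    ]
 [ 0.7267  1.     -4.     -2.    ]
 [ 0.7263  1.     -2.     -2.    ]] mean20 [ 0.725  1.    -3.15  -2.3  ]
```

Request:
move_arm(
  commands=[
    {"hand": 1.0, "travel": [0, 0, 0.3], "twist": [0, 0, 0]},
    {"hand": 1.0, "travel": [0, 0, 0.2], "twist": [0, 0, 0]},
    {"hand": 1.0, "travel": [0, 0, 0.2], "twist": [0, 0, 0]},
    {"hand": 1.0, "travel": [0, 0, 0], "twist": [0, 0, 0]},
  ],
)

```text
time: 16.52
position: [0.5719, -0.2615, 0.261]
tool_rot: [0.629, 0.778, 0.001, 0.001]
ft_force: [-2.2, 1.5, 11.0]
grip_width: 0.02
grip_force: 30.0
```

Request:
move_arm(
  commands=[
    {"hand": 1.0, "travel": [0, 0, 0.2], "twist": [0, 0, 0]},
    {"hand": 1.0, "travel": [0, 0, 0.0], "twist": [0, 0, 0]},
    {"hand": 1.0, "travel": [0, 0, 0], "twist": [0, 0, 0]},
  ],
)

```text
time: 16.77
position: [0.5721, -0.2617, 0.2609]
tool_rot: [0.629, 0.778, 0.001, 0.002]
ft_force: [-3.9, 2.9, 18.1]
grip_width: 0.0197
grip_force: 30.0
```

Contact is again at the mouth's height. The tab at the stop read 2 mm different between top camera and robot, which means a camera bias that shifts both slot and grasp. I'll lift 3 cm and compare blade and slot directly in an averaged scene image.

Request:
move_arm(
  commands=[
    {"hand": 1.0, "travel": [0, 0, -0.8], "twist": [0, 0, 0]},
    {"hand": 1.0, "travel": [0, 0, -1.5], "twist": [0, 0, 0]},
    {"hand": 1.0, "travel": [0, 0, -1.4], "twist": [0, 0, 0]},
    {"hand": 1.0, "travel": [0, 0, 0], "twist": [0, 0, 0]},
    {"hand": 1.0, "travel": [0, 0, 0], "twist": [0, 0, 0]},
  ],
)

```text
time: 17.18
position: [0.5718, -0.2615, 0.2935]
tool_rot: [0.629, 0.778, 0.001, 0.001]
ft_force: [1.1, 0.0, -1.7]
grip_width: 0.0203
grip_force: 30.0
```

```bash
python3 - <<'E'
from h import *
from rig import robot
np.set_printoptions(precision=4,suppress=True)
F=[];P=[]
for i in range(24):
    s=robot.camera("scene");F.append(s["frame"].astype(float));P.append(robot.get_obs()["position"])
s["avg"]=np.mean(F,0);s["pos"]=np.mean(P,0);pickle.dump(s,open("s1.pkl","wb"));print(s["pos"],np.std(P,0))
x0,y0,w,h=200,130,40,45
im=cv2.resize(s["avg"][y0:y0+h,x0:x0+w].clip(0,255).astype(np.uint8)[:,:,::-1],None,fx=13,fy=13,interpolation=cv2.INTER_CUBIC)
im=np.clip(im.astype(float)*1.4,0,255).astype(np.uint8)
cv2.imwrite("pics/t6.png",im)
q=lambda u:(((u-[x0,y0])+.5)*13-.5).round(0).tolist()
a=np.radians(12.1);X=np.array([np.cos(a),np.sin(a),0]);Y=np.array([-np.sin(a),np.cos(a),0])
sl=np.array([.573,-.263,.13]);print("slot exp",[q(proj(s,sl+i*.006*X+j*.023*Y)[0]) for i,j in((1,1),(1,-1),(-1,-1),(-1,1))])
b=s["pos"]-[0,0,.1311];print("blade bottom exp",[q(proj(s,b+i*.005*X+j*.022*Y)[0]) for i,j in((1,1),(1,-1),(-1,-1),(-1,1))])
b=s["pos"]-[0,0,.0601];print("line exp",[q(proj(s,b+i*.005*X+j*.022*Y)[0]) for i,j in((1,1),(1,-1),(-1,-1),(-1,1))])
for d in(X,Y,np.array([0,0,1])): print(13*(proj(s,sl+.01*d)-proj(s,sl))/10)
E
```

```text
[ 0.5713 -0.2612  0.2929] [0.0002 0.0001 0.0006]
slot exp [[247.0, 490.0], [151.0, 417.0], [179.0, 399.0], [275.0, 471.0]]
blade bottom exp [[249.0, 419.0], [155.0, 349.0], [179.0, 333.0], [272.0, 403.0]]
line exp [[235.0, 256.0], [138.0, 186.0], [162.0, 170.0], [259.0, 240.0]]
[[-2.2951  1.6016]]
[[2.0995 1.5804]]
[[-0.2063 -2.1616]]
```

View pics/t6.png

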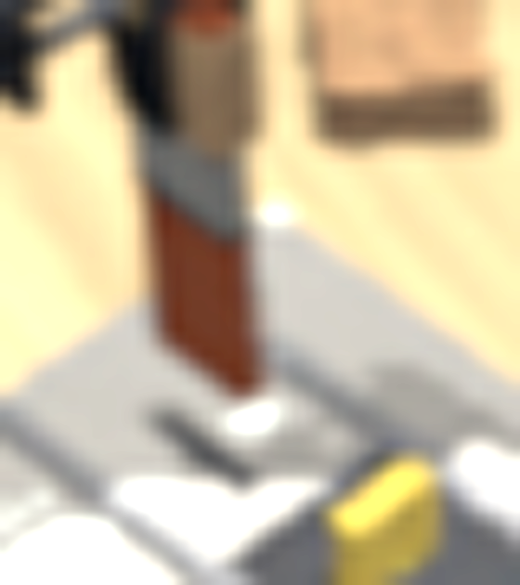

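The blade ends near (160,340)–(262,385) and the slot is the dark band (155,412)–(250,478). Relative to the prediction, the blade seems several mm short in +X. I'll quantify this with column profiles of the averaged image.

```bash
python3 - <<'E'
from h import *
np.set_printoptions(precision=1,suppress=True,linewidth=200)
s=pickle.load(open("s1.pkl","rb"));A=s["avg"]
print("rows 142..168");
for u in(213,214,215,216,217): print(u,"R",A[142:169,u,0].round(0).astype(int).tolist());print("    B",A[142:169,u,2].round(0).astype(int).tolist())
print("row hor R-B");
for v in(150,152,154): print(v,(A[v,206:226,0]).astype(int).tolist(),(A[v,206:226,2]).astype(int).tolist())
a=np.radians(12.1);X=np.array([np.cos(a),np.sin(a),0]);Y=np.array([-np.sin(a),np.cos(a),0])
def at(P,Q,u):
    p,q=proj(s,P)[0],proj(s,Q)[0];t=(u-p[0])/(q[0]-p[0]);return p[1]+t*(q[1]-p[1])
b=s["pos"];sl=np.array([.573,-.263,.13])
for u in(213,214,215,216,217):
    e=lambda h:at(b-[0,0,.1311-h]+.005*X-.022*Y,b-[0,0,.1311-h]+.005*X+.022*Y,u)
    g=lambda k,z=0:at(sl+k*X-.023*Y-[0,0,z],sl+k*X+.023*Y-[0,0,z],u)
    print(u,"exp bottom %.2f line %.2f %.2f handle-bottom %.2f | slot far bevel %.2f far %.2f near %.2f nearbevel %.2f"%(e(0),e(.071),e(.074),e(.11),g(-.009),g(-.006),g(.006),g(.009)))
E
```

```text
rows 142..168
213 R [77, 77, 72, 64, 71, 79, 81, 81, 80, 80, 80, 80, 80, 81, 93, 124, 146, 153, 146, 120, 84, 85, 120, 138, 160, 211, 222]
    B [76, 76, 71, 53, 34, 26, 26, 27, 26, 26, 26, 25, 24, 28, 55, 103, 135, 145, 138, 113, 82, 84, 114, 129, 152, 202, 215]
214 R [78, 78, 77, 69, 64, 74, 82, 83, 83, 83, 82, 82, 82, 81, 84, 101, 128, 150, 151, 135, 105, 75, 83, 109, 145, 201, 214]
    B [75, 76, 76, 67, 48, 32, 28, 28, 30, 28, 28, 28, 27, 24, 32, 67, 114, 141, 142, 127, 100, 75, 81, 104, 137, 188, 201]
215 R [77, 76, 78, 75, 67, 67, 78, 83, 83, 83, 83, 83, 83, 82, 81, 85, 106, 138, 152, 149, 131, 95, 67, 81, 133, 198, 211]
    B [70, 74, 76, 74, 63, 43, 30, 28, 29, 28, 29, 28, 28, 27, 25, 37, 80, 124, 142, 140, 123, 91, 68, 79, 125, 184, 198]
216 R [76, 74, 76, 76, 73, 68, 72, 81, 84, 83, 82, 83, 83, 83, 81, 81, 88, 114, 142, 154, 153, 126, 85, 66, 116, 189, 209]
    B [64, 72, 74, 75, 72, 59, 38, 28, 29, 29, 28, 29, 29, 29, 26, 25, 46, 90, 128, 144, 144, 119, 83, 67, 110, 177, 196]
217 R [82, 78, 77, 76, 76, 69, 65, 77, 82, 82, 82, 83, 83, 83, 82, 81, 80, 92, 124, 159, 183, 156
[... 659 characters left out ...]
39, 111, 57, 24, 27, 28, 28, 27, 36, 75, 120, 143, 146, 145, 145, 144]
213 exp bottom 157.51 line 145.89 145.38 handle-bottom 139.12 | slot far bevel 159.23 far 159.99 near 163.04 nearbevel 163.81
214 exp bottom 158.26 line 146.62 146.10 handle-bottom 139.84 | slot far bevel 159.98 far 160.74 near 163.79 nearbevel 164.56
215 exp bottom 159.00 line 147.34 146.83 handle-bottom 140.55 | slot far bevel 160.73 far 161.49 near 164.55 nearbevel 165.32
216 exp bottom 159.75 line 148.07 147.56 handle-bottom 141.27 | slot far bevel 161.48 far 162.24 near 165.30 nearbevel 166.08
217 exp bottom 160.50 line 148.80 148.28 handle-bottom 141.99 | slot far bevel 162.23 far 162.99 near 166.06 nearbevel 166.83
```

The contact height fits the blade's known length, so the remaining mismatch is lateral: about 5–7 mm short in box X and 1 mm in Y. I'll shift by +5.5 mm and +1 mm, then probe.

Request:
move_arm(
  commands=[
    {"hand": 1.0, "travel": [0.1, 0.3, 0.8], "twist": [0, 0, 0]},
    {"hand": 1.0, "travel": [0, 0.25, 0.8], "twist": [0, 0, 0]},
    {"hand": 1.0, "travel": [0, 0, 0.8], "twist": [0, 0, 0]},
    {"hand": 1.0, "travel": [0, 0, 0.4], "twist": [0, 0, 0]},
    {"hand": 1.0, "travel": [0, 0, 0], "twist": [0, 0, 0]},
  ],
)

```text
time: 18.8
position: [0.5758, -0.2585, 0.2632]
tool_rot: [0.629, 0.778, 0.001, -0.002]
ft_force: [-0.5, 0.5, -0.1]
grip_width: 0.0195
grip_force: 30.0
```

Request:
move_arm(
  commands=[
    {"hand": 1.0, "travel": [0, 0, 0.2], "twist": [0, 0, 0]},
    {"hand": 1.0, "travel": [0, 0, 0.2], "twist": [0, 0, 0]},
    {"hand": 1.0, "travel": [0, 0, 0], "twist": [0, 0, 0]},
  ],
)

```text
time: 19.05
position: [0.5767, -0.2593, 0.2613]
tool_rot: [0.629, 0.778, 0.001, 0.001]
ft_force: [0.6, 0.8, -0.6]
grip_width: 0.0197
grip_force: 30.0
```

Request:
move_arm(
  commands=[
    {"hand": 1.0, "travel": [0, 0, 0.2], "twist": [0, 0, 0]},
    {"hand": 1.0, "travel": [0, 0, 0], "twist": [0, 0, 0]},
    {"hand": 1.0, "travel": [0, 0, 0], "twist": [0, 0, 0]},
  ],
)

```text
time: 19.3
position: [0.577, -0.2594, 0.261]
tool_rot: [0.629, 0.778, 0.001, 0.001]
ft_force: [-1.1, 0.9, 5.7]
grip_width: 0.02
grip_force: 30.0
```

Flat contact again. The wrist moment will show which part of the blade's end is touching, so I'll press a bit more and read it.

Request:
move_arm(
  commands=[
    {"hand": 1.0, "travel": [0, 0, 0.2], "twist": [0, 0, 0]},
    {"hand": 1.0, "travel": [0, 0, 0], "twist": [0, 0, 0]},
    {"hand": 1.0, "travel": [0, 0, 0], "twist": [0, 0, 0]},
  ],
)

```text
time: 19.55
position: [0.5771, -0.2596, 0.2609]
tool_rot: [0.629, 0.778, 0.001, 0.002]
ft_force: [-2.2, 1.5, 13.1]
grip_width: 0.0202
grip_force: 30.0
```

```bash
cat > ft.py <<'E'
from h import *
from rig import robot
np.set_printoptions(precision=4,suppress=True)
L=[]
for i in range(10): robot.camera("top"); o=robot.get_obs(); L.append(np.r_[o["ft_force"],o["moment"],o["position"]])
m=np.mean(L,0);a=np.radians(12.1);X=np.array([np.cos(a),np.sin(a),0]);Y=np.array([-np.sin(a),np.cos(a),0])
f,t,p=m[:3],m[3:6],m[6:];d=p-[.573,-.263,0]
print("F box",f@X,f@Y,f[2],"M box",t@X,t@Y,t[2],"pos",p,"rel",d@X*1e3,d@Y*1e3)
E
python3 ft.py
```

```text
F box -2.592715291148524 2.1247445646059266 12.611326300434378 M box 0.5207950374374858 0.7432652001688713 0.007595212547043815 pos [ 0.5771 -0.2595  0.2609] rel 4.709548499717663 2.5196653050462605
```

Request:
move_arm(
  commands=[
    {"hand": 1.0, "travel": [0, 0, -0.6], "twist": [0, 0, 0]},
    {"hand": 1.0, "travel": [0, 0, -0.4], "twist": [0, 0, 0]},
    {"hand": 1.0, "travel": [0, 0, 0], "twist": [0, 0, 0]},
    {"hand": 1.0, "travel": [0, 0, 0], "twist": [0, 0, 0]},
  ],
)

```text
time: 20.38
position: [0.5767, -0.2592, 0.2672]
tool_rot: [0.629, 0.778, 0.001, 0.001]
ft_force: [0.2, 0.5, -0.8]
grip_width: 0.0197
grip_force: 30.0
```

```bash
python3 ft.py
```

```text
F box 0.22226343373645338 -0.1460019153073075 -0.6596965868005402 M box -0.057666232349962855 0.03487148743834488 -0.009220451698088949 pos [ 0.5765 -0.2591  0.2669] rel 4.2854459845903214 3.0814924726200097
```

The moments point to contact spread along the blade's width, which means the error is in X. The blade-to-slot gap in the image was 6 px against the 3.7 px expected when aligned, so about +8.8 mm in X was needed. I'll move another +4 mm and probe.

Request:
move_arm(
  commands=[
    {"hand": 1.0, "travel": [0, 0.2, 0], "twist": [0, 0, 0]},
    {"hand": 1.0, "travel": [0, 0.2, 0], "twist": [0, 0, 0]},
    {"hand": 1.0, "travel": [0, 0, 0.3], "twist": [0, 0, 0]},
    {"hand": 1.0, "travel": [0, 0, 0.2], "twist": [0, 0, 0]},
    {"hand": 1.0, "travel": [0, 0, 0], "twist": [0, 0, 0]},
  ],
)

```text
time: 21.3
position: [0.5803, -0.258, 0.2616]
tool_rot: [0.629, 0.778, 0.001, -0.0]
ft_force: [0.6, -0.1, -1.0]
grip_width: 0.0199
grip_force: 30.0
```

Request:
move_arm(
  commands=[
    {"hand": 1.0, "travel": [0, 0, 0.2], "twist": [0, 0, 0]},
    {"hand": 1.0, "travel": [0, 0, 0.2], "twist": [0, 0, 0]},
    {"hand": 1.0, "travel": [0, 0, 0], "twist": [0, 0, 0]},
  ],
)

```text
time: 21.55
position: [0.5807, -0.2584, 0.2611]
tool_rot: [0.629, 0.778, 0.001, 0.001]
ft_force: [-3.2, 1.2, 9.6]
grip_width: 0.0198
grip_force: 30.0
```

```bash
python3 ft.py
```

```text
F box -1.9243994537351043 1.7132141612646965 9.770943825512987 M box 0.4527800552764327 0.6127035101499406 -0.008808957586614633 pos [ 0.5807 -0.2584  0.261 ] rel 8.470709064397452 2.9239958729173794
```

Request:
move_arm(
  commands=[
    {"hand": 1.0, "travel": [0, 0, -0.8], "twist": [0, 0, 0]},
    {"hand": 1.0, "travel": [0, 0, -1.5], "twist": [0, 0, 0]},
    {"hand": 1.0, "travel": [0, 0, -1.3], "twist": [0, 0, 0]},
    {"hand": 1.0, "travel": [0, 0, 0], "twist": [0, 0, 0]},
    {"hand": 1.0, "travel": [0, 0, 0], "twist": [0, 0, 0]},
  ],
)

```text
time: 22.47
position: [0.5809, -0.2586, 0.295]
tool_rot: [0.629, 0.778, 0.001, 0.001]
ft_force: [-0.8, -0.2, -1.3]
grip_width: 0.0198
grip_force: 30.0
```

```bash
cat > gap.py <<'E'
from h import *
from rig import robot
np.set_printoptions(precision=2,suppress=True,linewidth=200)
F=[];P=[];G=[]
for i in range(16):
    s=robot.camera("scene");F.append(s["frame"].astype(float));P.append(robot.get_obs()["position"])
A=np.mean(F,0);b=np.mean(P,0);s["avg"]=A;s["pos"]=b;pickle.dump(s,open("s2.pkl","wb"))
for u in range(210,222): print(u,"B",A[144:170,u,2].astype(int).tolist())
for v in(148,151,154): print(v,"B",A[v,204:228,2].astype(int).tolist())
a=np.radians(12.1);X=np.array([np.cos(a),np.sin(a),0]);Y=np.array([-np.sin(a),np.cos(a),0]);sl=np.array([.573,-.263,.13])
print("pos",b*1e3,"rel",(b-sl)@X*1e3,(b-sl)@Y*1e3)
q=lambda o,x,y:np.array([proj(s,o+i*x*X+j*y*Y)[0] for i,j in((1,1),(1,-1),(-1,-1),(-1,1))])
print("blade bottom",q(b-[0,0,.1311],.005,.022).tolist());print("blade at line",q(b-[0,0,.0601],.005,.022).tolist());print("slot",q(sl,.006,.023).tolist())
print("tab top c",proj(s,[.5548,-.1796,.17]),"fiducial red",[proj(s,[.5605+.0758*-.2096+k*.9777,-.2072+.0758*.9777+k*.2096,.138]) [0].tolist() for k in(-.037,.037)])
c=cv2.cvtColor(A.clip(0,255).astype(np.uint8),cv2.COLOR_RGB2HSV)
E
python3 gap.py
```

```text
210 B [68, 56, 39, 35, 38, 41, 48, 52, 55, 61, 71, 78, 85, 105, 131, 144, 143, 137, 137, 142, 144, 143, 143, 158, 190, 174]
211 B [76, 69, 51, 30, 24, 24, 25, 26, 25, 27, 30, 33, 39, 62, 106, 139, 141, 125, 116, 129, 135, 136, 137, 154, 193, 188]
212 B [75, 75, 65, 44, 29, 27, 27, 29, 27, 28, 26, 25, 23, 34, 75, 122, 135, 115, 91, 100, 116, 122, 125, 145, 187, 191]
213 B [75, 75, 73, 60, 41, 29, 28, 26, 28, 28, 29, 29, 26, 26, 46, 91, 120, 111, 83, 78, 98, 113, 115, 135, 185, 195]
214 B [74, 74, 75, 71, 55, 35, 27, 28, 29, 28, 27, 29, 28, 26, 27, 56, 94, 109, 98, 76, 78, 102, 111, 134, 186, 197]
215 B [71, 73, 73, 73, 65, 42, 27, 26, 27, 26, 28, 28, 29, 27, 25, 29, 57, 93, 114, 94, 71, 82, 102, 134, 186, 199]
216 B [78, 76, 77, 80, 69, 49, 37, 34, 32, 30, 28, 26, 25, 26, 24, 21, 29, 73, 124, 128, 92, 68, 85, 128, 185, 199]
217 B [104, 102, 107, 121, 98, 79, 76, 70, 66, 60, 52, 42, 41, 56, 50, 39, 37, 82, 153, 173, 127, 78, 68, 116, 181, 199]
218 B [130, 128, 146, 175, 142, 121, 119, 115, 112, 105, 94, 80, 84, 114, 104, 88, 83, 126, 193, 205, 152, 100, 70, 108, 179, 198]
219 B [134, 1
[... 775 characters left out ...]
3.84] rel 8.171883231437647 3.13287917159097
blade bottom [[217.14859352891244, 162.9214677907595], [209.94354099496218, 157.517656975693], [211.74143704409516, 156.29177052619517], [218.94736039297993, 161.6659590360771]]
blade at line [[216.0010363503446, 150.3969334999054], [208.55267314534086, 144.95144897010195], [210.4185610684686, 143.71812531322618], [217.86794559983642, 149.13270835007842]]
slot [[218.57297726220744, 167.24615848023302], [211.16372794792053, 161.65025593424247], [213.2759672441735, 160.19378456188224], [220.68615126884788, 165.75357744846238]]
tab top c [[229.65 167.54]] fiducial red [[244.6136744312401, 174.17846246536894], [231.53465511531422, 183.95784785076734]]
```

X now agrees: the gap is 4.0 px against 3.8 expected. Projecting the measured blade end down to the mouth leaves about 3.9 mm missing along +Y, so I'll shift and probe.

Request:
move_arm(
  commands=[
    {"hand": 1.0, "travel": [0.2, 0, 0.8], "twist": [0, 0, 0]},
    {"hand": 1.0, "travel": [0.18, 0, 0.8], "twist": [0, 0, 0]},
    {"hand": 1.0, "travel": [0, 0, 0.8], "twist": [0, 0, 0]},
    {"hand": 1.0, "travel": [0, 0, 0.6], "twist": [0, 0, 0]},
    {"hand": 1.0, "travel": [0, 0, 0], "twist": [0, 0, 0]},
  ],
)

```text
time: 23.68
position: [0.5787, -0.2539, 0.2619]
tool_rot: [0.629, 0.778, 0.0, -0.002]
ft_force: [-0.7, 0.6, -1.1]
grip_width: 0.02
grip_force: 30.0
```

Request:
move_arm(
  commands=[
    {"hand": 1.0, "travel": [0, 0, 0.2], "twist": [0, 0, 0]},
    {"hand": 1.0, "travel": [0, 0, 0.2], "twist": [0, 0, 0]},
    {"hand": 1.0, "travel": [0, 0, 0], "twist": [0, 0, 0]},
  ],
)

```text
time: 23.93
position: [0.5801, -0.2549, 0.2611]
tool_rot: [0.629, 0.778, 0.001, 0.001]
ft_force: [-0.1, 0.2, 0.6]
grip_width: 0.0195
grip_force: 30.0
```

```bash
python3 ft.py
```

```text
F box -0.34771328496115345 0.20366953629406126 3.1357747414553643 M box 0.0018463953588454228 0.13934945036054178 -0.020776187478890772 pos [ 0.5801 -0.2548  0.2611] rel 8.656326273114386 6.49035955564435
```

Request:
move_arm(
  commands=[
    {"hand": 1.0, "travel": [0, 0, 0.2], "twist": [0, 0, 0]},
    {"hand": 1.0, "travel": [0, 0, 0.1], "twist": [0, 0, 0]},
    {"hand": 1.0, "travel": [0, 0, 0], "twist": [0, 0, 0]},
  ],
)

```text
time: 24.68
position: [0.5803, -0.255, 0.261]
tool_rot: [0.629, 0.778, 0.001, 0.002]
ft_force: [-2.5, 2.5, 16.9]
grip_width: 0.0197
grip_force: 30.0
```

```bash
python3 ft.py; python3 -c "
from rig import robot;print(robot.get_obs()['q'],robot.get_obs()['tool_rot'])"
```

```text
F box -2.4869780701223925 2.2638594414748563 16.044186996361596 M box 0.546310537216077 0.7900363950353347 -0.00782998069672864 pos [ 0.5803 -0.255   0.261 ] rel 8.8059505024199 6.31221542583287
[-5.90540288e-01  5.12889257e-01  1.38553486e+00  1.03798940e-03
  1.23865679e+00 -8.02196650e-01] [6.28587683e-01 7.77735299e-01 6.89639981e-04 2.20327803e-03]
```

Still flat. The contact height (TCP 0.261 at the plate against 0.139 in the pocket, a difference of 0.122) fits exactly, so only the lateral position is wrong. The yellow tab at its stop is exactly 85 mm from the slot, so I'll fit the tab and the blade in the same averaged images and work relatively.

```bash
cat > fit.py <<'E'
from h import *
from scipy.optimize import minimize
a=np.radians(12.1);X=np.array([np.cos(a),np.sin(a),0]);Y=np.array([-np.sin(a),np.cos(a),0]);Z=np.array([0,0,1.])
def hull(s,o,hx,hy,z0,z1):
    return cv2.convexHull(proj(s,[o*[1,1,0]+i*hx*X+j*hy*Y+[0,0,z] for i in(-1,1) for j in(-1,1) for z in(z0,z1)]).astype(np.float32))[:,0]
def shift(s,sal,P,sig=.7):
    x0,y0=np.floor(P.min(0)).astype(int)-4;x1,y1=np.ceil(P.max(0)).astype(int)+5
    R=sal[y0:y1,x0:x1]
    def f(t):
        m=np.zeros(((y1-y0)*32,(x1-x0)*32),np.uint8)
        cv2.fillPoly(m,[np.round((P+t-[x0,y0]+.5)*32*16).astype(np.int32)],255,shift=4)
        m=cv2.GaussianBlur(cv2.resize(m,(x1-x0,y1-y0),interpolation=cv2.INTER_AREA)/255.,(0,0),sig)
        return -np.corrcoef(m.ravel(),R.ravel())[0,1]
    g=min(((f(np.array([i,j])),i,j) for i in np.arange(-2,2.1,.25) for j in np.arange(-2,2.1,.25)))
    r=minimize(f,g[1:],method="Nelder-Mead",options=dict(initial_simplex=np.array(g[1:])+[[0,0],[.2,0],[0,.2]],xatol=.01))
    return r.x,-r.fun
def run(fn):
    s=pickle.load(open(fn,"rb"));A=s["avg"];b=s["pos"];S=A.sum(2)+20
    red=np.clip((A[...,0]-A[...,2])/S-.22,0,.15)*(A[...,1]<75)   # orange-brown
    yel=np.clip((np.minimum(A[...,0],A[...,1])-A[...,2])/S-.15,0,.12)
    tab=np.array([.5605,-.2072,0])+.030*Y
    ts,tc=shift(s,yel,hull(s,tab,.018,.006,.135,.170))
    bs,bc=shift(s,red,hull(s,b,.005,.022,b[2]-.1311,b[2]-.0601))
    J=lambda p:np.c_[(proj(s,p+.005*X)-proj(s,p))[0]/5,(proj(s,p+.005*Y)-proj(s,p))[0]/5]
    tm=np.linalg.solve(J(tab+.15*Z),ts);bm=np.linalg.solve(J(b-.095*Z),bs)
    slot=tab-.085*Y+(X*tm[0]+Y*tm[1])/1e3; pad=b+(X*bm[0]+Y*bm[1])/1e3; d=slot-pad
    print(fn,"tab px",ts,tc,"mm",tm,"blade px",bs,bc,"mm",bm,"-> need X,Y mm",d@X*1e3,d@Y*1e3,"TCP target",(b+d)[:2])
np.set_printoptions(precision=2,suppress=True)
if __name__=="__main__":
    run("s1.pkl");run("s2.pkl")
E
python3 fit.py
```

```text
s1.pkl tab px [-1.21 -0.58] 0.8760411430316377 mm [ 1.24 -5.83] blade px [-0.35  0.5 ] 0.6835626290483303 mm [2.94 1.11] -> need X,Y mm -0.9472058159070581 -6.857241202352046 TCP target [ 0.57 -0.27]
s2.pkl tab px [-1.19 -0.72] 0.8776223985907324 mm [ 0.65 -6.32] blade px [-0.5  0.3] 0.684297070005721 mm [ 2.57 -0.17] -> need X,Y mm -10.617248009262374 -7.104030257771868 TCP target [ 0.57 -0.27]
```

```bash
python3 - <<'E'
from fit import *
np.set_printoptions(linewidth=220)
s=pickle.load(open("s1.pkl","rb"));A=s["avg"];S=A.sum(2)+20;b=s["pos"]
red=np.clip((A[...,0]-A[...,2])/S-.22,0,.15)*(A[...,1]<75)
print((red[140:164,206:224]*100).astype(int))
P=hull(s,b,.005,.022,b[2]-.1311,b[2]-.0601);print(P)
yel=np.clip((np.minimum(A[...,0],A[...,1])-A[...,2])/S-.15,0,.12)
print((yel[160:180,218:240]*100).astype(int));print(hull(s,np.array([.5605,-.2072,0])+.030*Y,.018,.006,.135,.170))
E
```

```text
[[ 0  0  0  0  0  0  0  0  0  0  0  0  0  0  0  0  0  0]
 [ 0  0  0  0  0  0  0  0  0  0  0  0  0  0  0  0  0  0]
 [ 0  0  0  0  0  0  0  0  0  0  0  0  0  0  0  0  0  0]
 [ 0  0  0  0  0  0  0  0  0  0  0  0  0  0  0  0  0  0]
 [ 0  0  0  0  0  0  0  0  0  0  0  0  0  0  0  0  0  0]
 [ 0  0  0  0  0  0  0  0  0  0  0  0  0  0  0  0  0  0]
 [ 0  0  0  0  0  0  9  0  0  0  0  0  0  0  0  0  0  0]
 [ 0  0  0  0  0  0 11 10  3  0  0  0  0  0  0  0  0  0]
 [ 0  0  0  0  0  0  6 11  9  5  0  0  0  0  0  0  0  0]
 [ 0  0  0  0  0  0  4 10  9  9  9  8  0  0  0  0  0  0]
 [ 0  0  0  0  0  0  3 10  8  9  9 11  0  0  0  0  0  0]
 [ 0  0  0  0  0  0  2 10  8  9  8 11  0  0  0  0  0  0]
 [ 0  0  0  0  0  0  0 10  9  8  9 11  0  0  0  0  0  0]
 [ 0  0  0  0  0  0  0 11  9  8  8 10  2  0  0  0  0  0]
 [ 0  0  0  0  0  0  0 12 10  9  8  9  3  0  0  0  0  0]
 [ 0  0  0  0  0  0  0  8 12  9  8 10  3  0  0  0  0  0]
 [ 0  0  0  0  0  0  0  0  6 11 11 10  6  0  0  0  0  0]
 [ 0  0  0  0  0  0  0  0  0  3 11 12  9  0  0  0  0  0]
 [ 0  0  0  0  0  0  0  0  0  0  0 10 11  0  0  0  0  0]
 [ 0  0  0  0  0 
[... 715 characters left out ...]
0 0 0 0 1 4 5 5 3 0 0 0 0 0 0 0]
 [0 0 0 0 0 0 0 0 0 1 4 4 4 4 4 0 0 0 0 0 0 0]
 [0 0 0 0 0 0 0 0 4 4 4 4 4 4 3 0 0 0 0 0 0 0]
 [0 0 0 0 0 0 0 0 4 5 4 4 3 4 3 0 0 0 0 0 0 0]
 [0 0 0 0 0 0 0 0 2 4 4 3 3 4 3 0 0 0 0 0 0 0]
 [0 0 0 0 0 0 0 0 1 4 4 4 4 4 0 0 0 0 0 0 0 0]
 [0 0 0 0 0 0 0 0 1 4 4 3 3 0 0 0 0 0 0 0 0 0]
 [0 0 0 0 0 0 0 0 3 4 3 0 0 0 0 0 0 0 0 0 0 0]
 [0 0 0 0 0 0 0 0 0 1 0 0 0 0 0 0 0 0 0 0 0 0]
 [0 0 0 0 0 0 0 0 0 0 0 0 0 0 0 0 0 0 0 0 0 0]
 [0 0 0 0 0 0 0 0 0 0 0 0 0 0 0 0 0 0 0 0 0 0]
 [0 0 0 0 0 0 0 0 0 0 0 0 0 0 0 0 0 0 0 0 0 0]
 [0 0 0 0 0 0 0 0 0 0 0 0 0 0 0 0 0 0 0 0 0 0]]
[[234.5  172.07]
 [228.14 176.72]
 [226.11 175.18]
 [225.71 169.32]
 [232.18 164.68]
 [234.25 166.19]]
```

The blade and tab look smaller than projected. I'll check the scene camera's scale on the box corners, and print the red bar's location.

```bash
python3 - <<'E'
from fit import *
d=pickle.load(open("cam0.pkl","rb"));s=d["scene"];c=np.array([.5605,-.2072,.13])
for i,j in((-1,-1),(1,-1),(1,1),(-1,1)): print("box corner",i,j,"scene",proj(s,c+i*.09*X+j*.12*Y)[0],"top",proj(d["top"],c+i*.09*X+j*.12*Y)[0])
A=pickle.load(open("s1.pkl","rb"))["avg"];S=A.sum(2)+20
r=((A[...,0]-np.maximum(A[...,1],A[...,2]))/S>.18)&(A[...,0]>100);r[:165]=0;r[195:]=0;r[:,:225]=0;r[:,:]&=np.arange(512)<255
ys,xs=np.nonzero(r);print("red",len(xs),xs.mean(),ys.mean(),xs.min(),xs.max(),ys.min(),ys.max())
for k in(-.037,0,.037): print("red exp",proj(s,c+[0,0,.008]+.074*Y+k*X)[0])
f=A.clip(0,255).astype(np.uint8)[115:225,165:275,::-1].copy()
im=cv2.resize(f,None,fx=5.4,fy=5.4,interpolation=cv2.INTER_CUBIC)
q=lambda p:tuple(np.round((proj(s,p)[0]-[165,115]+.5)*5.4-.5).astype(int).tolist())
for i,j in((-1,-1),(1,-1),(1,1),(-1,1)): cv2.circle(im,q(c+i*.09*X+j*.12*Y),4,(255,0,255),1)
for x,y in((6,23),(6,-23),(-6,-23),(-6,23)): cv2.circle(im,q(c-.055*Y+x/1e3*X+y/1e3*Y),2,(0,255,0),-1)
for z in(0,-.13): cv2.circle(im,q(c+.09*X+.12*Y+z*Z),4,(255,0,0),1)
b=pickle.load(open("s1.pkl","rb"))["pos"]
for h in(-.1311,-.0601):
  for x,y in((5,22),(5,-22),(-5,22)): cv2.circle(im,q(b+[0,0,h]+x/1e3*X+y/1e3*Y),2,(255,255,0),-1)
for x,y in((18,6),(-18,6),(-18,-6),(18,-6)): cv2.circle(im,q(c+.04*Z+.03*Y+x/1e3*X+y/1e3*Y),2,(255,0,255),-1)
cv2.imwrite("pics/t7.png",im)
E
```

```text
box corner -1 -1 scene [221.49 145.7 ] top [358.76 208.32]
box corner 1 -1 scene [189.82 167.1 ] top [345.62 159.24]
box corner 1 1 scene [229.67 198.65] top [280.01 174.6 ]
box corner -1 1 scene [261.35 174.28] top [292.16 224.02]
red 31 237.29032258064515 178.6451612903226 231 243 174 183
red exp [244.3  173.95]
red exp [237.83 178.78]
red exp [231.22 183.72]
```

View pics/t7.png

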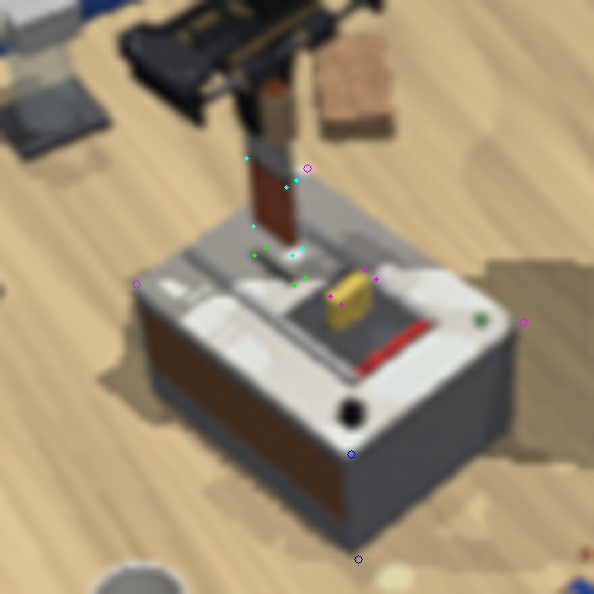

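The overlay shows the box corners matching the projection well (136,284; 351,454; 522,322), so the box pose from the top camera is sound and X is near nominal. The +X excursion was wrong because the slot's shading misled me. All contacts so far are consistent with a target near X≈0–1, Y≈+5–6, so I'll probe there.

Request:
move_arm(
  commands=[
    {"hand": 1.0, "travel": [0, 0, -0.8], "twist": [0, 0, 0]},
    {"hand": 1.0, "travel": [-0.08, -0.4, 0], "twist": [0, 0, 0]},
    {"hand": 1.0, "travel": [0, -0.4, 0], "twist": [0, 0, 0]},
    {"hand": 1.0, "travel": [0, 0, 0], "twist": [0, 0, 0]},
    {"hand": 1.0, "travel": [0, 0, 0.3], "twist": [0, 0, 0]},
  ],
)

```text
time: 25.6
position: [0.5717, -0.2572, 0.2617]
tool_rot: [0.629, 0.778, 0.001, 0.0]
ft_force: [-0.1, 0.9, -1.9]
grip_width: 0.0199
grip_force: 30.0
```

Request:
move_arm(
  commands=[
    {"hand": 1.0, "travel": [0, 0, 0.2], "twist": [0, 0, 0]},
    {"hand": 1.0, "travel": [0, 0, 0.2], "twist": [0, 0, 0]},
    {"hand": 1.0, "travel": [0, 0, 0], "twist": [0, 0, 0]},
  ],
)

```text
time: 25.85
position: [0.5722, -0.2574, 0.2609]
tool_rot: [0.629, 0.778, 0.0, 0.001]
ft_force: [-3.4, 1.5, 13.8]
grip_width: 0.0198
grip_force: 30.0
```

```bash
python3 ft.py
```

```text
F box -2.6737361195303246 1.8611775991958035 13.173124521646702 M box 0.5168228778102232 0.8829396039465502 -0.008761664918085749 pos [ 0.5721 -0.2573  0.2609] rel 0.3544690371879484 5.741122024913604
```

Correcting the edge levels for sRGB gamma changes the picture. The blade then fits its model with only a small offset, giving a TCP target of about X +1.7, Y +2.9 mm relative to nominal. Contact never dipped below the plate, so I'll treat it as a tight fit and search in 1 mm steps around there.

Request:
move_arm(
  commands=[
    {"hand": 1.0, "travel": [0, 0, -0.6], "twist": [0, 0, 0]},
    {"hand": 1.0, "travel": [-0.3, 0.18, 0], "twist": [0, 0, 0]},
    {"hand": 1.0, "travel": [0, 0, 0], "twist": [0, 0, 0]},
    {"hand": 1.0, "travel": [0, 0, 0.2], "twist": [0, 0, 0]},
    {"hand": 1.0, "travel": [0, 0, 0.2], "twist": [0, 0, 0]},
  ],
)

```text
time: 26.77
position: [0.5748, -0.26, 0.26]
tool_rot: [0.629, 0.778, 0.001, 0.001]
ft_force: [-0.7, 0.1, 0.1]
grip_width: 0.0197
grip_force: 30.0
```

Request:
move_arm(
  commands=[
    {"hand": 1.0, "travel": [0, 0, 0.1], "twist": [0, 0, 0]},
    {"hand": 1.0, "travel": [0, 0, 0.1], "twist": [0, 0, 0]},
    {"hand": 1.0, "travel": [0, 0, 0], "twist": [0, 0, 0]},
  ],
)

```text
time: 27.02
position: [0.5745, -0.2599, 0.2577]
tool_rot: [0.629, 0.778, 0.0, 0.0]
ft_force: [1.4, -1.3, -1.5]
grip_width: 0.0197
grip_force: 30.0
```

It dropped in: z is 0.2577 with no contact force. I'll keep lowering gently toward TCP z = 0.188.

Request:
move_arm(
  commands=[
    {"hand": 1.0, "travel": [0, 0, 0.3], "twist": [0, 0, 0]},
    {"hand": 1.0, "travel": [0, 0, 0.3], "twist": [0, 0, 0]},
    {"hand": 1.0, "travel": [0, 0, 0.2], "twist": [0, 0, 0]},
    {"hand": 1.0, "travel": [0, 0, 0], "twist": [0, 0, 0]},
  ],
)

```text
time: 27.35
position: [0.5745, -0.2598, 0.2497]
tool_rot: [0.629, 0.778, 0.001, 0.0]
ft_force: [0.2, -1.1, -1.4]
grip_width: 0.0199
grip_force: 30.0
```

```bash
python3 ft.py
```

```text
F box -0.17485918881056128 -2.1109649722750916 -2.0751838631576702 M box -0.6266051930172195 0.06964370829911687 0.0007704507058559233 pos [ 0.5745 -0.2597  0.2502] rel 2.104225743865504 2.8848221115711663
```

Request:
move_arm(
  commands=[
    {"hand": 1.0, "travel": [-0.05, 0, 0.5], "twist": [0, 0, 0]},
    {"hand": 1.0, "travel": [0, 0, 0.5], "twist": [0, 0, 0]},
    {"hand": 1.0, "travel": [0, 0, 0.5], "twist": [0, 0, 0]},
    {"hand": 1.0, "travel": [0, 0, 0.5], "twist": [0, 0, 0]},
    {"hand": 1.0, "travel": [0, 0, 0], "twist": [0, 0, 0]},
  ],
)

```text
time: 28.27
position: [0.5744, -0.26, 0.229]
tool_rot: [0.629, 0.778, 0.001, -0.0]
ft_force: [-0.0, -2.2, -1.6]
grip_width: 0.0198
grip_force: 30.0
```

```bash
python3 ft.py
```

```text
F box -0.1514160332186453 -1.4641461092113852 -1.3966184440761091 M box -0.41750941361467697 0.10682128687107599 -0.006429627959437277 pos [ 0.5745 -0.26    0.2301] rel 2.1034462195633625 2.6110241146389273
```

Request:
move_arm(
  commands=[
    {"hand": 1.0, "travel": [-0.06, 0, 0.5], "twist": [0, 0, 0]},
    {"hand": 1.0, "travel": [0, 0, 0.6], "twist": [0, 0, 0]},
    {"hand": 1.0, "travel": [0, 0, 0.6], "twist": [0, 0, 0]},
    {"hand": 1.0, "travel": [0, 0, 0.6], "twist": [0, 0, 0]},
    {"hand": 1.0, "travel": [0, 0, 0.6], "twist": [0, 0, 0]},
  ],
)

```text
time: 29.18
position: [0.5746, -0.2603, 0.2003]
tool_rot: [0.629, 0.778, 0.001, -0.0]
ft_force: [0.3, 0.3, -1.0]
grip_width: 0.0196
grip_force: 30.0
```

Request:
move_arm(
  commands=[
    {"hand": 1.0, "travel": [0, 0, 0.6], "twist": [0, 0, 0]},
    {"hand": 1.0, "travel": [0, 0, 0.3], "twist": [0, 0, 0]},
    {"hand": 1.0, "travel": [0, 0, 0.2], "twist": [0, 0, 0]},
    {"hand": 1.0, "travel": [0, 0, 0], "twist": [0, 0, 0]},
    {"hand": 1.0, "travel": [0, 0, 0], "twist": [0, 0, 0]},
  ],
)

```text
time: 29.6
position: [0.575, -0.2607, 0.1904]
tool_rot: [0.629, 0.778, 0.001, 0.001]
ft_force: [1.6, 0.2, -0.5]
grip_width: 0.0199
grip_force: 30.0
```

```bash
python3 ft.py
```

```text
F box 0.026047278430349447 -0.04853561665946416 -0.7173608692225888 M box -0.06350493837660254 0.05872225530558899 -0.0017392772497767683 pos [ 0.575  -0.2608  0.1907] rel 2.443152015305348 1.7763987949931355
```

It hangs free, with only the paddle's 0.7 N weight on the wrist. One last 2.5 mm, settle, check the shutter, then hand in.

Request:
move_arm(
  commands=[
    {"hand": 1.0, "travel": [0, 0, 0.15], "twist": [0, 0, 0]},
    {"hand": 1.0, "travel": [0, 0, 0.1], "twist": [0, 0, 0]},
    {"hand": 1.0, "travel": [0, 0, 0], "twist": [0, 0, 0]},
    {"hand": 1.0, "travel": [0, 0, 0], "twist": [0, 0, 0]},
    {"hand": 1.0, "travel": [0, 0, 0], "twist": [0, 0, 0]},
  ],
)

```text
time: 30.52
position: [0.5749, -0.2607, 0.1878]
tool_rot: [0.629, 0.778, 0.001, 0.0]
ft_force: [-0.8, -0.6, -1.3]
grip_width: 0.0197
grip_force: 30.0
```

```bash
python3 ft.py; python3 - <<'E'
from fit import *
from rig import robot
Yl=lambda i,h:(h[...,0]>22)&(h[...,0]<35)&(h[...,1]>150)&(h[...,2]>80)
O=lambda i,h:((h[...,0]<10)|(h[...,0]>174))&(h[...,1]>120)
s=robot.camera("scene");s1=pickle.load(open("s1.pkl","rb"))
for q in(s1,s): print("tab",blob(q,(220,160,240,182),Yl)[0])
for v in (150,155,158,160,162): print(v,s["frame"][v,210:224].tolist()[3:9])
E
```

```text
F box 0.06751666965864146 0.026107987991340575 -0.9115278489141243 M box -0.06496611706817522 0.05459657168032238 0.0031981354464053645 pos [ 0.5749 -0.2607  0.1879] rel 2.337608213215075 1.8625020309854765
tab [229.12 170.  ]
tab [227.73 171.11]
150 [[31, 30, 33], [34, 29, 31], [47, 34, 35], [61, 40, 34], [74, 44, 34], [69, 37, 26]]
155 [[27, 24, 23], [58, 50, 40], [83, 71, 55], [96, 81, 62], [99, 81, 63], [92, 76, 59]]
158 [[19, 20, 18], [44, 39, 31], [75, 62, 48], [94, 76, 60], [93, 78, 59], [93, 75, 58]]
160 [[68, 68, 66], [71, 70, 66], [83, 76, 69], [90, 79, 64], [94, 78, 61], [95, 79, 63]]
162 [[75, 72, 69], [74, 74, 72], [79, 77, 76], [77, 76, 74], [82, 79, 75], [80, 77, 73]]
```

The tab shift is purely along X, where it cannot move, so it is the gripper's shadow; its position along the travel is unchanged. Handing in.

```bash
python3 -c "
from rig import robot;print(robot.hand_in())"
```

```text
the job is handed in; nothing more can be done
None
```

I slid the shutter open to its stop and handed the job in with the orange-brown paddle held in the slot, its black line at the mouth by the arm's height reading (not checked in a final picture); no verdict came back.

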